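# Load, lock and time the annealing rack

## Task

Hang every printed landing-gear frame astride the rack's bar, resting on it by its crown and hanging level, with a clear gap between neighbours. When all are hanging, slide the end gate fully home and drop the lock pin into the bracket's hole until its flange sits on the bracket. Last, wind the timer's key clockwise all the way to its stop, then let go of everything; leave the other things on the bench where they are.

Things in the scene. Friction and masses are not known exactly. Their poses are not given: they have to be found in the camera images.
- frame1: grey printed drone landing-gear frame: an upside-down U on two skid feet, 0.13 kg; may be absent. Origin: underside centre, z up. Feet 13 (x) x 54 (y) x 14 mm at x = +-52.5; 92 mm clear between legs, and 118 mm over all, in x. Flat crown plate, 24 mm in y, underside z = 85, top 93. Grip block on it 24 (x) x 36 (y) mm, z 93 to 125. Hung, the bar lies along the frame's y under the crown
- frame2: another frame exactly like frame1; may be absent
- frame3: another frame exactly like frame1; may be absent
- frame4: another frame exactly like frame1; may be absent
- rack: metal rack, fixed, y along its bar, z up; origin under its 12 mm base plate (x -120 to 60, y -180 to 220 mm). Round 14 mm bar at x = 0, top at z = 118, from a column (face y = -152, 136 high) to its free end y = 150, which a black gate closes. At x = -95, y = 159 a 44 mm square lock bracket: tab z 50-60 over block z 12-40, the gate's tongue between; 12 mm holes, in line when the gate is home
- rail_mid (a point): on top of the bar, 118 mm up, at rack x = 0, y = 0; axes as the rack's
- lock_hole (a point): centre of the mouth of the hole in the bracket's upper tab, on the tab's upper face, 60 mm above the table; the hole goes down to z = 12 mm with 2 mm chamfer at the mouth; axes as the rack's
- gate (a joint): slide of the end gate in m: 0 = fully home against its hard stop (holes in line), up to 0.07 = open, moving along the rack's +y, away from the bar. Slides with about 2 N of friction and stays where it is left
- gate_top (a point): middle of the top edge of the gate, an upright black plate 60 mm wide (rack x), 12 mm thick (rack y), 22 to 132 mm high; moves with it; axes as the rack's
- pin: loose steel lock pin standing upright in a black parking block: shaft 10 mm diameter and 40 mm long with a tapered tip, a 22 mm round flange 40 to 45 mm above the tip, and a 16 mm square grip head from 45 to 81 mm above the tip, sides along the pin's x and y. Origin: the tip, z up. Parked, the tip is 9 mm above the table. 0.05 kg
- block: black parking block, fixed, 60 mm (x) by 100 mm (y) by 45 mm high, origin underside centre; the pin stands in a 12 mm hole at y = +22 mm; two short bits (up to 65 mm high) stand at its other end
- timer: white spring-wound timer, fixed, 85 by 85 by 45 mm, with a steel winding key on top; origin underside centre
- key (a joint): turn of the winding key in rad: grows clockwise seen from above, 0 = run down, 4.7 = fully wound at its hard stop. Turning takes about 0.1 N m; the key stays where it is left
- key_top (a point): on the key's axis at its top, 91 mm above the table; turns with the key. The key's flat grip is 44 mm along this point's x, 12 mm along its y, and reaches from 12 to 44 mm above the 47 mm high dial
- cleaner: white bottle 60 mm in diameter and 150 mm tall, loose; not part of the job; origin at its underside
- corner: loose red printed corner bracket, 60 mm square and 58 mm high; not part of the job; origin at its underside
- fan: loose black cooling fan 60 by 60 by 25 mm; not part of the job; origin at its underside
- driver: loose screwdriver lying on the table; not part of the job; origin at its underside
There are look-alikes about, which are no part of the job. Leave any yellow look-alike of the frame3 alone.

How it is judged (in metres and radians):
On the way, in this order (a step that is already met when the one before it is completed fails the run):
1. every frame hangs on the bar, let go (x of frame1 in the frame of rail_mid between -0.03 and 0.03 m and y of frame1 in the frame of rail_mid between -0.122 and 0.122 m and z of frame1 in the frame of rail_mid between -0.094 and -0.075 m and angle between each of frame1, frame2, frame3, frame4's own z axis and vertical below 0.25 rad and angle between the y axis of each of frame1, frame2, frame3, frame4 and the y axis of rack, either way round below 0.25 rad and linear speed of each of frame1, frame2, frame3, frame4 below 0.2 m/s and contact force between each of frame1, frame2, frame3, frame4 and the fingers below 0.1 N and x of frame2 in the frame of rail_mid between -0.03 and 0.03 m and y of frame2 in the frame of rail_mid between -0.122 and 0.122 m and z of frame2 in the frame of rail_mid between -0.094 and -0.075 m and x of frame3 in the frame of rail_mid between -0.03 and 0.03 m and y of frame3 in the frame of rail_mid between -0.122 and 0.122 m and z of frame3 in the frame of rail_mid between -0.094 and -0.075 m and x of frame4 in the frame of rail_mid between -0.03 and 0.03 m and y of frame4 in the frame of rail_mid between -0.122 and 0.122 m and z of frame4 in the frame of rail_mid between -0.094 and -0.075 m), for 0.2 s.
2. the gate is fully home (value of joint gate below 0.004 m), for 0.2 s.
3. the lock pin is down in the hole with the gate home (horizontal distance between pin and lock_hole below 0.005 m and z of pin in the frame of lock_hole between -0.044 and -0.036 m and angle between pin's own z axis and vertical below 0.1 rad and linear speed of pin below 0.02 m/s and value of joint gate below 0.004 m), for 0.2 s.
4. the timer key is fully wound (value of joint key above 4.45 rad), for 0.2 s.
At the end, for the whole second after the job is handed in: every frame hangs by its crown on the bar (30 mm from the bar line, 122 mm from its middle, level and square within 0.25 rad), still, released, centres over 55 mm apart; gate within 4 mm of home; pin upright in the hole within 5 mm, its flange within 4 mm of the tab; key within 0.25 rad of its stop (all of step 3 and x of frame1 in the frame of rail_mid between -0.03 and 0.03 m and y of frame1 in the frame of rail_mid between -0.122 and 0.122 m and z of frame1 in the frame of rail_mid between -0.094 and -0.075 m and angle between each of frame1, frame2, frame3, frame4's own z axis and vertical below 0.25 rad and angle between the y axis of each of frame1, frame2, frame3, frame4 and the y axis of rack, either way round below 0.25 rad and linear speed of each of frame1, frame2, frame3, frame4 below 0.03 m/s and contact force between each of frame1, frame2, frame3, frame4, pin and the fingers below 0.1 N and x of frame2 in the frame of rail_mid between -0.03 and 0.03 m and y of frame2 in the frame of rail_mid between -0.122 and 0.122 m and z of frame2 in the frame of rail_mid between -0.094 and -0.075 m and x of frame3 in the frame of rail_mid between -0.03 and 0.03 m and y of frame3 in the frame of rail_mid between -0.122 and 0.122 m and z of frame3 in the frame of rail_mid between -0.094 and -0.075 m and x of frame4 in the frame of rail_mid between -0.03 and 0.03 m and y of frame4 in the frame of rail_mid between -0.122 and 0.122 m and z of frame4 in the frame of rail_mid between -0.094 and -0.075 m and horizontal distance between frame1 and frame2 above 0.055 m and horizontal distance between each of frame1, frame2 and frame3 above 0.055 m and horizontal distance between each of frame1, frame2, frame3 and frame4 above 0.055 m and value of joint key above 4.45 rad); the robot touches nothing.
It fails at once if another thing on the bench is pushed aside by more than 60 mm (distance of any of cleaner, corner, fan, driver from where it was at the start of the episode above 0.06 m).
Of frame1, frame2, frame3, frame4 only 2 to 4 are there at a start; the rules pass over those that are not, and their reading is None.
At some moment in a run one of frame1, frame2, frame3, frame4 may be knocked a few centimetres aside while the robot is not near it.
It also fails if it takes over 210 s, if anything falls off the work surface, if the arm or the gripper's body presses on something with over 40 N, if the wrist force passes 120 N, or if a joint passes its speed limit or range.

## Robot

A 6-joint arm with a two-finger parallel gripper is mounted at the origin on the work surface. World frame = base frame: x ahead of the robot, y to its left, z up, the work surface at z = 0. Lengths are in m, angles in degrees, forces in N, time in s.
With the tool pointing down it reaches from about 0.25 to 0.8 m from the base axis. Payload 8.5 kg.
Tool frame: the origin (TCP) lies at the very end of the fingers, on their centre line; the grasp point (between the pads) lies 19 mm behind it (robot.grip_depth is the distance from the TCP to the grasp point, in m); z points along the fingers, y is the line along which they close (so a half turn about z gives the same grasp; the last joint's range is limited). The gripper opens to 85 mm and grips with 20 to 120 N. Pads are 22 mm wide; open, the fingers measure 114 mm over their backs; the gripper's body (76 mm by 85 mm) begins 54 mm behind the grasp point. The pads swing forward as they close: fully open they stand 13 mm farther back than shut.
Start: joints at [73.396, 13.648, -0.773, 75.585, 0, 90], TCP at [0.15, 0.503, 0.231] pointing down, gripper open.
Joint ranges: [-152.45, 152.45], [-59.26, 108.67], [-65.41, 83.53], [-104.44, 129.93], [-82.83, 76.93], [-180, 180]. Speed limits (degrees/s): [127.2, 127.2, 159.86, 180, 180, 180].

## Interface

Orientations are given as [roll, pitch, yaw] about the fixed x, y, z axes, in that order (R = Rz(yaw) Ry(pitch) Rx(roll)).
In Python, from plant import sensors, snapshot, ticket, robot gives the robot as it stands. The module is installed in compiled form; this text tells all that it offers.
- The arm moves only by the tool play_rows, never from a script. Its argument "steps" is one flat list of numbers, 7 for each row, row after row: the shift along the tool's x, y, z in mm, then the turn, a rotation vector about the tool's x, y, z in degrees, then the opening, from 0 (shut) to 1 (fully open). In form: [tx, ty, tz, rx, ry, rz, grip, tx, ty, tz, rx, ry, rz, grip, ...]. A call has 1 to 5 rows; each row is the pose to reach, as a shift and turn from the pose commanded when the call began, along the tool's axes at that moment; what a row does not reach only later rows make up. A row lasts 1/12 s, in which the tool goes at most 41.7 mm and 7.16 degrees, less where a joint would pass 70% of its speed; a pose out of reach is approached as far as the arm can. A call with a gripper value outside its range is refused whole. The fingers move at their own pace and stop on an object; "newtons" is the grip in N (left out, the last holds). Time passes only in rows, so rows that repeat a pose let the fingers close. It gives the time, the measured TCP pose, the force, the opening and the grip force at its end, in the units of the state.
- sensors.get_state(): the state, without advancing time (a new reading comes with each control period).
- snapshot(name): name is "scene" or "top" or "wrist"; returns a dict with "img" (384x512x3 uint8, red, green, blue), "intrinsics" (3x3 intrinsics, pixels), "R" (3x3) and "t" (3): a world point X has camera coordinates R X + t; the wrist camera has in their place "tool_from_camera" (4x4, takes a point from camera to tool coordinates, whose origin is the TCP and whose axes are the flange's). Camera axes: x right, y down, z forward; pixel columns grow to the right and rows downward; lengths in m; the calibration is good to about 2 mm. A picture is of the moment at which its call begins: read the wrist's pose just before it. There is no depth.
- ticket.hand_in(): hands the job in; it is judged then, once.
The state is a dict: "clock": time; "qpos": joint angles; "qd": joint speeds; "joint_efforts": joint torques, N m; "ee_pos": TCP position; "orientation": TCP orientation; "force": force on the tool from outside, world axes, zero at the start; "ft_torque": the same for the moment, N m; "finger_gap": finger opening in m; "grasp_force": force on a finger pad.
Only numpy, scipy, OpenCV 4.12 (cv2) and the standard library are available. Lean on these libraries where they do the work, as an engineer would, in place of code of your own. Each camera call takes 0.05 s, during which the arm holds its last target. There are 200 camera calls.

## Working session

There is one attempt and no reset: what is moved stays moved. The work goes in short steps, Python scripts to look and compute and a tool call to move; the robot and the scene stay as the last step left them, time stands still between calls to the robot, and variables do not carry over. Pictures are saved under pics/ and viewed, at most 14 in all, crops included, and the job is handed in when it is done.

Besides the shell and the picture viewer there is one more tool, called after ">>>" by a JSON object that holds its "api" and its "payload", one argument or row to a line. play_rows: Moves the arm, as the interface text tells. Its arguments: {"type":"object","properties":{"steps":{"type":"array","items":{"type":"number"}},"newtons":{"type":"number"}},"required":["steps"]}

```bash
mkdir -p pics; cat > h.py <<'E'
import numpy as np, cv2
from plant import sensors, snapshot, ticket, robot
def snap(n,f=None):
    s=snapshot(n)
    if f: cv2.imwrite('pics/'+f,s['img'][:,:,::-1])
    return s
def proj(s,P):
    P=np.atleast_2d(P).astype(float); c=P@np.array(s['R']).T+np.array(s['t']); p=c@np.array(s['intrinsics']).T
    return p[:,:2]/p[:,2:]
def ray(s,u,v,z):
    R=np.array(s['R']);t=np.array(s['t']);d=R.T@np.linalg.solve(np.array(s['intrinsics']),[u,v,1]);o=-R.T@t
    return o+d*(z-o[2])/d[2]
E
python3 - <<'E'
from h import *
import pickle
a=snap('scene');b=snap('top')
pickle.dump((a,b),open('s0.pkl','wb'))
cv2.imwrite('pics/top0.png',cv2.resize(b['img'],(800,600),interpolation=cv2.INTER_CUBIC)[:,:,::-1])
cv2.imwrite('pics/scene0.png',cv2.resize(a['img'],(800,600),interpolation=cv2.INTER_CUBIC)[:,:,::-1])
for s in(a,b): print(np.round(s['intrinsics'],1).tolist(),np.round(-np.array(s['R']).T@s['t'],3))
print(sensors.get_state(), robot.grip_depth)
E
```

```text
[[363.5, 0.0, 249.0], [0.0, 363.5, 193.3], [0.0, 0.0, 1.0]] [ 1.055 -0.502  0.724]
[[498.3, 0.0, 253.2], [0.0, 498.3, 197.1], [0.0, 0.0, 1.0]] [ 0.307 -0.068  1.624]
{'clock': 0.1, 'qpos': array([ 7.33952810e+01,  1.36764474e+01, -8.09001913e-01,  7.55844271e+01,
       -1.20267617e-03,  9.00023225e+01]), 'qd': array([ 0.03579542, -0.08276261,  0.03366327,  0.03041627,  0.09406747,
       -0.03528465]), 'joint_efforts': array([ 1.21105568e-03, -5.39720571e+01,  3.46998632e+01,  1.34276500e-02,
        7.29452177e-05, -5.96561733e-06]), 'ee_pos': array([0.14993469, 0.50277213, 0.23077287]), 'orientation': array([-1.79930124e+02,  1.20550775e-03,  1.63392960e+02]), 'force': array([ 0.86201475,  0.0373083 , -0.16918169]), 'ft_torque': array([-0.01470286,  0.05113946, -0.02526118]), 'grasp_force': 0.0, 'finger_gap': 0.08597347929848419} 0.0187
```

View pics/top0.png

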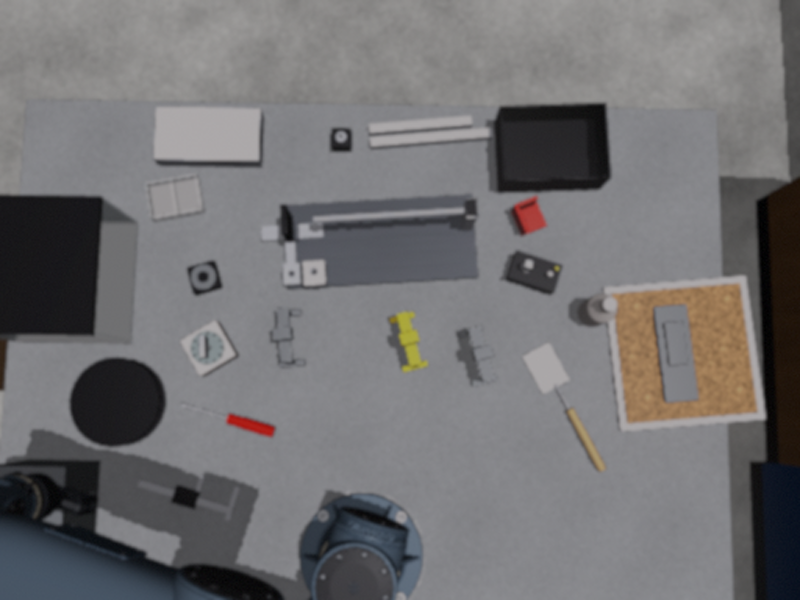

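View pics/scene0.png

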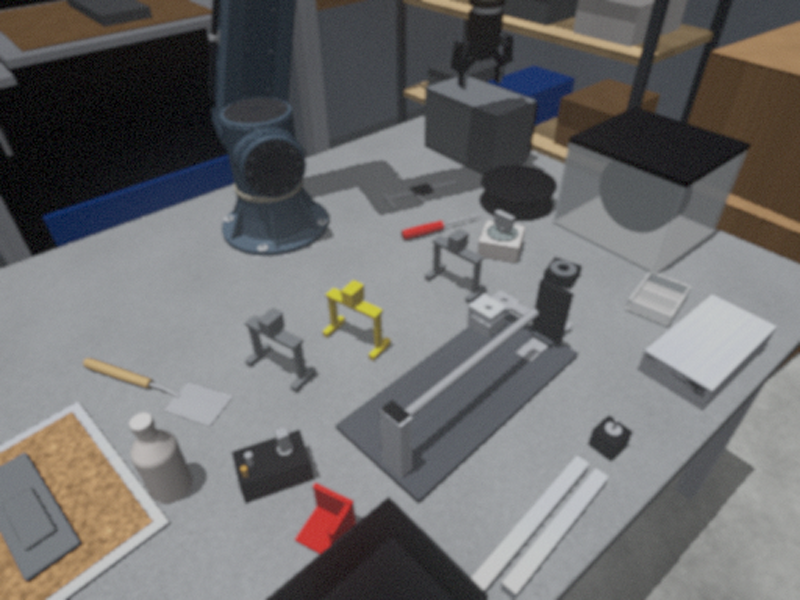

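Scene: two grey frames (top 285,337 and 478,355), and a yellow decoy (408,340), which I leave alone. The rack is at (385,240), the timer at (208,347), and the block with the pin and bits at (535,270). The other dark item at (341,138) has no bits, so it's a look-alike. I'll enlarge to measure.

```bash
python3 - <<'E'
from h import *
import pickle
a,b=pickle.load(open('s0.pkl','rb'))
def crop(s,r0,r1,c0,c1,k,f):
    im=cv2.resize(s['img'][r0:r1,c0:c1],None,fx=k,fy=k,interpolation=cv2.INTER_CUBIC)[:,:,::-1].copy()
    for c in range((c0+19)//20*20,c1,20): cv2.line(im,(int((c-c0)*k),0),(int((c-c0)*k),6),(0,0,255),1);cv2.putText(im,str(c),(int((c-c0)*k)+2,12),0,.35,(0,0,255))
    for r in range((r0+19)//20*20,r1,20): cv2.line(im,(0,int((r-r0)*k)),(6,int((r-r0)*k)),(0,0,255),1);cv2.putText(im,str(r),(8,int((r-r0)*k)+4),0,.35,(0,0,255))
    cv2.imwrite('pics/'+f,im)
crop(b,115,265,110,375,3,'t1.png')
crop(a,125,325,140,400,3,'c1.png')
E
```

```text
(no output)
```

View pics/t1.png

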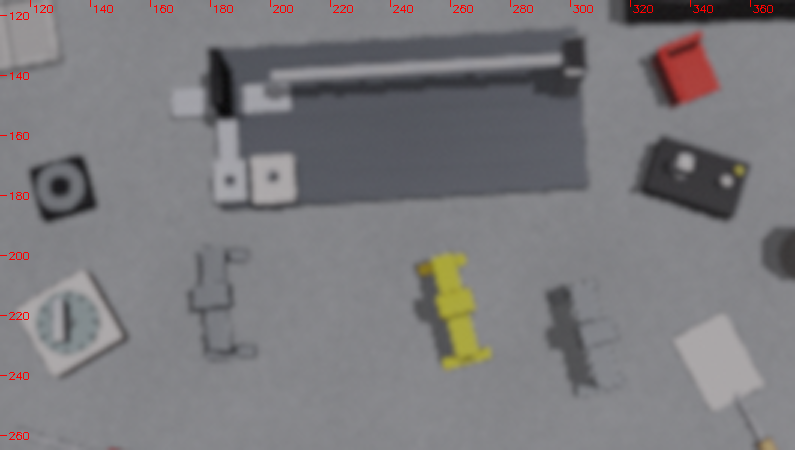

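View pics/c1.png

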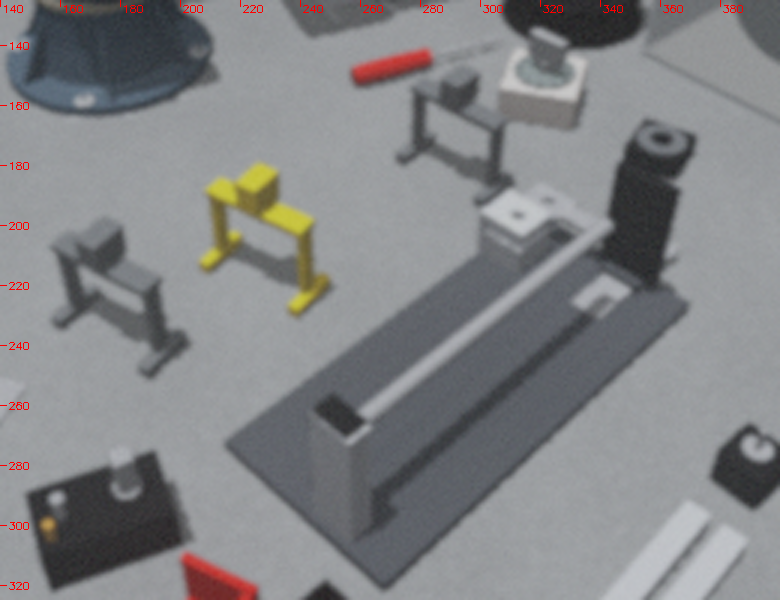

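```bash
cat > fit.py <<'E'
from h import *
import pickle
from scipy.optimize import least_squares
a,b=pickle.load(open('s0.pkl','rb'))
T=lambda x,y:(110+x/3,115+y/3); S=lambda x,y:(140+x/3,125+y/3)
def W(th,P):
    P=np.atleast_2d(P)/1000.; c,s=np.cos(th[2]),np.sin(th[2])
    return np.c_[c*P[:,0]-s*P[:,1]+th[0],s*P[:,0]+c*P[:,1]+th[1],P[:,2]]
def fit(th0,tp,sp):
    def f(th):
        r=[]
        for s,l,g in((b,tp,T),(a,sp,S)):
            for P,q in l: r.append((proj(s,W(th,P))[0]-g(*q)))
        return np.ravel(r)
    o=least_squares(f,th0,loss='soft_l1'); print(np.round(o.x,4),np.round(np.degrees(o.x[2]),1),'res',np.round(o.fun.reshape(-1,2),1).tolist()); return o.x
def box(x0,x1,y0,y1,z0,z1):
    v=[(x,y,z) for x in(x0,x1) for y in(y0,y1) for z in(z0,z1)]
    return [(v[i],v[j]) for i in range(8) for j in range(i) if sum(p!=q for p,q in zip(v[i],v[j]))==1]
FR=box(-59,-46,-27,27,0,14)+box(46,59,-27,27,0,14)+box(-59,59,-12,12,85,93)+box(-12,12,-18,18,93,125)
RK=box(-120,60,-180,220,0,12)+box(-7,7,-152,150,104,118)+box(-117,-73,137,181,50,60)
BL=box(-30,30,-50,50,0,45)+box(-8,8,14,30,54,90)
TM=box(-42.5,42.5,-42.5,42.5,0,45)
E
cat > f1.py <<'E'
from fit import *
for q in (T(211,296),T(595,335)): print(ray(b,*q,.125))
rk=fit([.6,0,0],[((60,-180,12),(575,30)),((-120,-180,12),(587,188)),((-120,220,12),(222,208)),((0,150,118),(270,77)),((0,-152,118),(560,60)),((-95,159,60),(273,177))],
 [((-120,-180,12),(225,445)),((60,-180,12),(385,588)),((60,220,12),(688,305)),((-95,159,60),(518,214))])
fa=fit([.5,.2,1.6],[((0,0,125),(211,296)),((59,0,93),(212,250)),((-59,0,93),(222,353))],[((0,0,125),(461,79))])
fb=fit([.45,-.18,1.6],[((0,0,125),(595,335))],[((0,0,125),(100,234)),((-59,0,93),(68,245)),((59,0,93),(143,280))])
bl=fit([.6,-.3,1.2],[((0,22,90),(683,158)),((30,50,45),(660,138)),((30,-50,45),(750,163)),((-30,-50,45),(730,220)),((-30,50,45),(640,193))],[((0,22,90),(122,455)),((-30,-50,45),(27,493)),((-30,50,45),(155,453))])
tm=fit([.45,.32,.5],[((0,0,91),(67,322)),((42.5,42.5,45),(90,270)),((42.5,-42.5,45),(127,335)),((-42.5,-42.5,45),(63,375)),((-42.5,42.5,45),(20,308))],[((0,0,91),(550,38))])
pickle.dump((rk,fa,fb,bl,tm),open('fit.pkl','wb'))
for s,g0,(r0,r1,c0,c1),f in((b,0,(115,265,110,375),'ot.png'),(a,0,(125,325,140,400),'oc.png')):
    k=3;im=cv2.resize(s['img'][r0:r1,c0:c1],None,fx=k,fy=k,interpolation=cv2.INTER_CUBIC)[:,:,::-1].copy()
    for th,E,col in((rk,RK,(0,255,0)),(fa,FR,(0,0,255)),(fb,FR,(0,0,255)),(bl,BL,(255,255,0)),(tm,TM,(255,0,0))):
        for p,q in E:
            uv=(proj(s,W(th,[p,q]))-[c0,r0])*k; cv2.line(im,*[tuple(int(x) for x in w) for w in uv],col,1)
    cv2.imwrite('pics/'+f,im)
E
python3 f1.py; python3 -c "
import cv2,numpy as np
a=cv2.imread('pics/ot.png');b=cv2.imread('pics/oc.png')
"
```

```text
[0.43498924 0.15458384 0.125     ]
[ 0.40163849 -0.2316718   0.125     ]
[ 0.6771 -0.0463  0.0806] 4.6 res [[-0.1, -1.7], [0.1, -0.9], [-0.3, 0.3], [-0.3, -0.8], [0.6, -1.4], [-0.6, -0.5], [-1.5, -1.3], [-0.9, -0.4], [0.4, -1.3], [-0.8, -0.2]]
[0.4366 0.154  0.1239] 7.1 res [[0.2, -0.5], [-0.3, -3.2], [-0.2, 0.4], [-1.5, -1.6]]
[ 0.4072 -0.2298  2.0219] 115.8 res [[-0.6, -1.9], [-0.1, -1.4], [-0.9, 19.6], [-0.1, -21.4]]
[ 0.581  -0.3469 -0.3235] -18.5 res [[-0.2, 0.5], [-0.2, -1.9], [-0.7, -0.1], [0.2, -1.6], [0.5, -2.9], [-0.8, -0.2], [-1.1, -0.8], [0.2, -1.2]]
[ 0.4123  0.3093 -1.006 ] -57.6 res [[-0.8, -1.1], [-0.1, -1.1], [1.0, 0.0], [-1.0, 0.7], [0.1, 0.2], [-2.8, 0.0]]
```

View pics/ot.png

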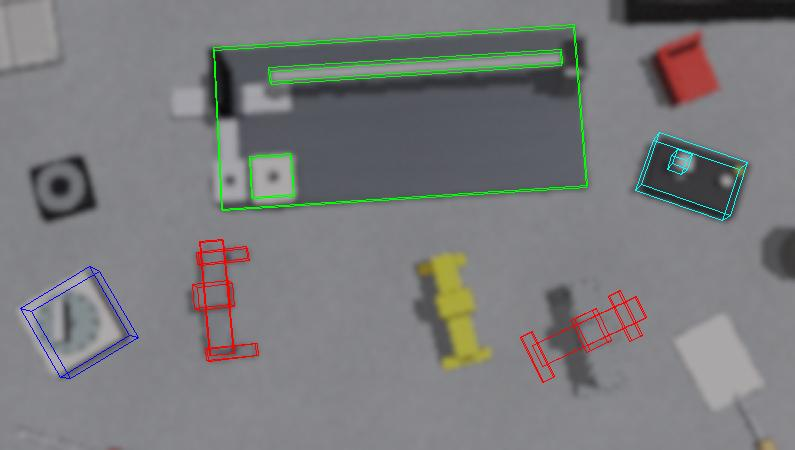

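View pics/oc.png

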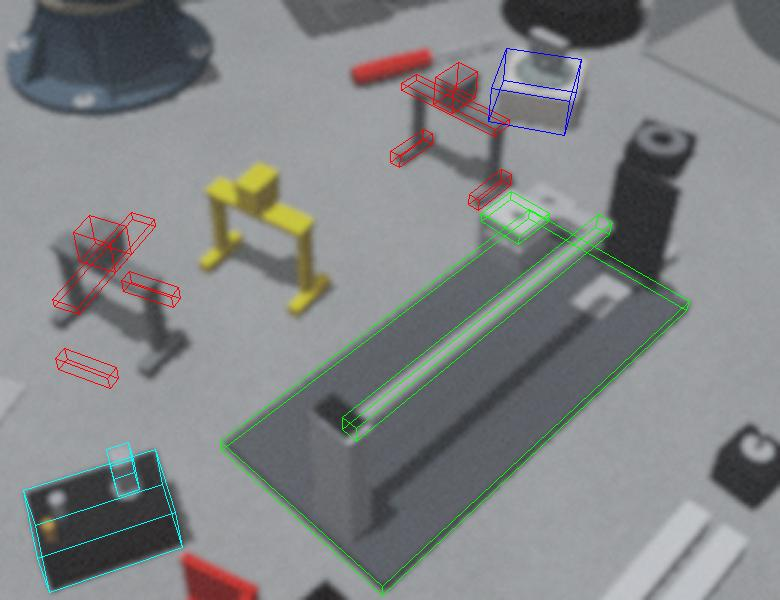

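Overlay: the rack, block and timer fit well, but frame B's yaw has flipped (shadow at 570,335, true frame at 595,335). I'll refit both frames from better clicks.

```bash
sed -i 's#^T=.*#T=lambda x,y:(110+x/3-.33,115+y/3-.33); S=lambda x,y:(140+x/3-.33,125+y/3-.33)#' fit.py
python3 - <<'E'
s=open('f1.py').read().split('\n')
for i,l in enumerate(s):
    if l.startswith('fa='): s[i]="fa=fit([.43,.15,.12],[((0,0,125),(211,296)),((52.5,-27,14),(250,256)),((-52.5,-27,14),(257,351)),((59,0,93),(212,248)),((-59,0,93),(222,357))],[((0,0,125),(462,77)),((-52.5,-27,7),(401,157)),((52.5,-27,7),(479,199)),((52.5,27,7),(512,178)),((-59,0,93),(413,85)),((59,0,93),(503,127))])"
    if l.startswith('fb='): s[i]="fb=fit([.4,-.23,.2],[((0,0,125),(595,335))],[((0,0,125),(100,234)),((-59,0,93),(60,243)),((59,0,93),(150,278)),((-52.5,-27,7),(58,320)),((52.5,-27,7),(146,368)),((52.5,27,7),(186,340))])"
open('f1.py','w').write('\n'.join(s))
E
python3 f1.py
cat >> h.py <<'E'
def rel(x,y,z,yaw,st=None):
    """mm shift in tool axes, and rz (deg) to get tool (vertical) to x,y,z,yaw from measured pose"""
    from scipy.spatial.transform import Rotation as Ro
    st=st or sensors.get_state(); R=Ro.from_euler('xyz',st['orientation'],degrees=True)
    d=R.inv().apply(np.array([x,y,z])-st['ee_pos'])*1000
    r=(R.inv()*Ro.from_euler('xyz',[180,0,yaw],degrees=True)).as_rotvec(degrees=True)
    return np.round(d,1),np.round(r,2)
E
python3 - <<'E'
from h import *
print(rel(.42,.15,.30,97))
E
```

```text
[0.4359728  0.15561247 0.125     ]
[ 0.40261618 -0.2306774   0.125     ]
[ 0.677  -0.0457  0.0797] 4.6 res [[0.1, -1.3], [0.2, -0.5], [-0.2, 0.7], [-0.1, -0.5], [0.8, -1.0], [-0.5, -0.2], [-1.0, -1.2], [-0.5, -0.3], [0.9, -1.1], [-0.3, 0.0]]
[0.4367 0.1556 0.1116] 6.4 res [[0.0, -0.2], [-1.0, -0.7], [-0.7, -0.2], [-0.3, -2.2], [-0.6, -0.6], [-1.1, -0.8], [-1.2, 0.8], [-1.1, 1.3], [-1.3, 0.1], [-0.4, -2.0], [0.4, -0.6]]
[ 0.4055 -0.2293  0.2651] 15.2 res [[-0.5, -1.0], [0.1, -1.5], [-0.9, -3.8], [2.6, 2.4], [-0.0, 0.4], [-0.9, 1.1], [-0.5, -2.3]]
[ 0.5807 -0.3464 -0.3126] -17.9 res [[-0.1, 1.0], [-0.2, -1.3], [-0.6, 0.2], [0.5, -1.3], [0.8, -2.3], [-0.4, -0.1], [-0.8, -0.5], [0.4, -1.3]]
[ 0.4132  0.3105 -1.0063] -57.7 res [[-0.9, -1.1], [-0.1, -1.0], [1.0, 0.1], [-1.0, 0.8], [0.1, 0.2], [-2.0, 0.4]]
(array([-359.6, -261. ,  -68.9]), array([-6.000e-02,  4.000e-02,  6.639e+01]))
```

>>> {"api": "play_rows", "payload": {
  "steps": [-30, -22, -15, 0, 0, 0, 1, -60, -44, -30, 0, 0, 0, 1, -90, -65, -45, 0, 0, 0, 1, -120, -87, -60, 0, 0, 0, 1, -150, -109, -69, 0, 0, 0, 1]
}}

```text
clock: 0.52
ee_pos: [0.2633, 0.3545, 0.3014]
orientation: [180.0, 0.0, 163.4]
force: [1.2, -0.4, 0.2]
finger_gap: 0.0854
grasp_force: 0.0
```

>>> {"api": "play_rows", "payload": {
  "steps": [-30, -22, 0, 0, 0, 0, 1, -60, -44, 0, 0, 0, 0, 1, -90, -65, 0, 0, 0, 0, 1, -120, -87, 0, 0, 0, 0, 1, -150, -109, 0, 0, 0, 0, 1]
}}

```text
clock: 0.93
ee_pos: [0.3758, 0.2067, 0.3003]
orientation: [-180.0, -0.0, 163.4]
force: [1.1, 0.2, -0.0]
finger_gap: 0.0859
grasp_force: 0.0
```

>>> {"api": "play_rows", "payload": {
  "steps": [-20, -14, 0, 0, 0, 6.6, 1, -40, -28, 0, 0, 0, 13.2, 1, -60, -43, 0, 0, 0, 20, 1, -60, -43, 0, 0, 0, 26.6, 1, -60, -43, 0, 0, 0, 33.2, 1]
}}

```text
clock: 1.35
ee_pos: [0.421, 0.1488, 0.2998]
orientation: [-179.9, -0.0, 129.7]
force: [-0.5, 0.3, -0.4]
finger_gap: 0.0854
grasp_force: 0.0
```

>>> {"api": "play_rows", "payload": {
  "steps": [0, 0, 0, 0, 0, 6.6, 1, 0, 0, 0, 0, 0, 13.2, 1, 0, 0, 0, 0, 0, 20, 1, 0, 0, 0, 0, 0, 26.6, 1, 0, 0, 0, 0, 0, 33.2, 1]
}}

```text
clock: 1.77
ee_pos: [0.4202, 0.15, 0.3]
orientation: [-180.0, 0.0, 96.7]
force: [-0.1, -0.8, 0.7]
finger_gap: 0.0857
grasp_force: 0.0
```

```bash
cat >> h.py <<'E'
def wcam():
    from scipy.spatial.transform import Rotation as Ro
    st=sensors.get_state(); s=snapshot('wrist')
    M=np.eye(4); M[:3,:3]=Ro.from_euler('xyz',st['orientation'],degrees=True).as_matrix(); M[:3,3]=st['ee_pos']
    C=np.linalg.inv(M@np.array(s['tool_from_camera'])); s['R']=C[:3,:3]; s['t']=C[:3,3]; return s
def save(s,f,k=1.5):
    cv2.imwrite('pics/'+f,cv2.resize(s['img'],None,fx=k,fy=k,interpolation=cv2.INTER_CUBIC)[:,:,::-1])
def wire(im,s,th,E,k,col):
    from fit import W
    for p,q in E:
        uv=(proj(s,W(th,[p,q]))+.5)*k; cv2.line(im,*[tuple(int(np.clip(x,-5000,5000)) for x in w) for w in uv],col,1)
E
python3 - <<'E'
from h import *
from fit import *
s=wcam(); pickle.dump(s,open('w1.pkl','wb')); print(sensors.get_state()['ee_pos'],sensors.get_state()['orientation'],np.round(s['tool_from_camera'],3).tolist())
rk,fa,fb,bl,tm=pickle.load(open('fit.pkl','rb'))
im=cv2.resize(s['img'],None,fx=1.5,fy=1.5,interpolation=cv2.INTER_CUBIC)[:,:,::-1].copy()
wire(im,s,fa,FR,1.5,(0,0,255)); wire(im,s,rk,RK,1.5,(0,255,0)); wire(im,s,tm,TM,1.5,(255,0,0)); cv2.imwrite('pics/w1.png',im)
E
```

```text
[0.42024732 0.1499915  0.30002423] [-1.79960116e+02  1.50281417e-02  9.61900351e+01] [[0.0, -0.955, -0.296, 0.076], [1.0, 0.0, 0.0, -0.001], [-0.0, -0.296, 0.955, -0.143], [0.0, 0.0, 0.0, 1.0]]
```

View pics/w1.png

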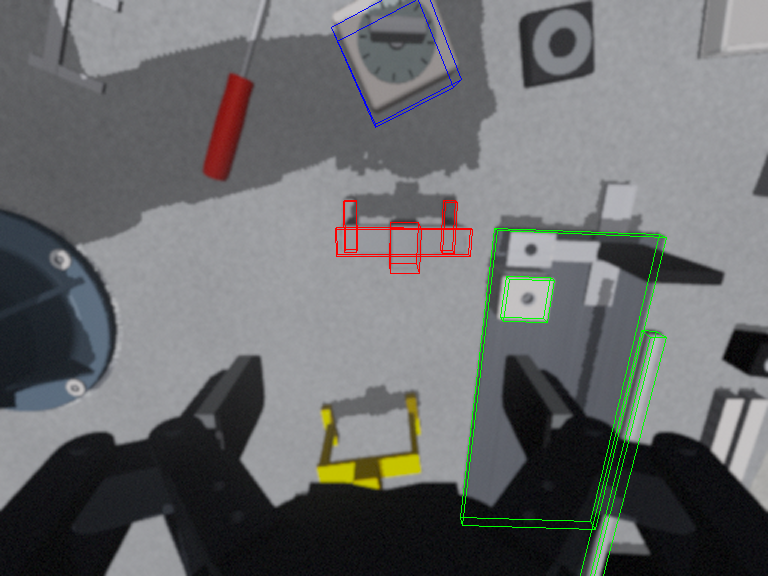

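The wrist view agrees with the fits: frame A's grip is near (405,250), the rack hole at (528,298), and the timer at (396,45). There is also a grey thing at (65,50), in the region the arm's shadow covered at the start. It could be a third frame, so I'll look there.

```bash
python3 - <<'E'
from h import *
import pickle
s=pickle.load(open('w1.pkl','rb')); b=snap('top'); a=snap('scene'); pickle.dump((a,b),open('s1.pkl','wb'))
print(ray(s,65/1.5,45/1.5,.05))
w=s['img'][0:80,0:140]; t=b['img'][270:370,50:200]; c=a['img'][80:180,230:380]
o=[cv2.resize(x,(390,290),interpolation=cv2.INTER_CUBIC) for x in(w,t,c)]
im=np.vstack([np.hstack(o[:2]),np.hstack([o[2],o[2]*0])])
g=cv2.convertScaleAbs(im,alpha=1.5); cv2.imwrite('pics/q1.png',g[:,:,::-1])
E
```

```text
[0.13187322 0.28277747 0.05      ]
```

View pics/q1.png

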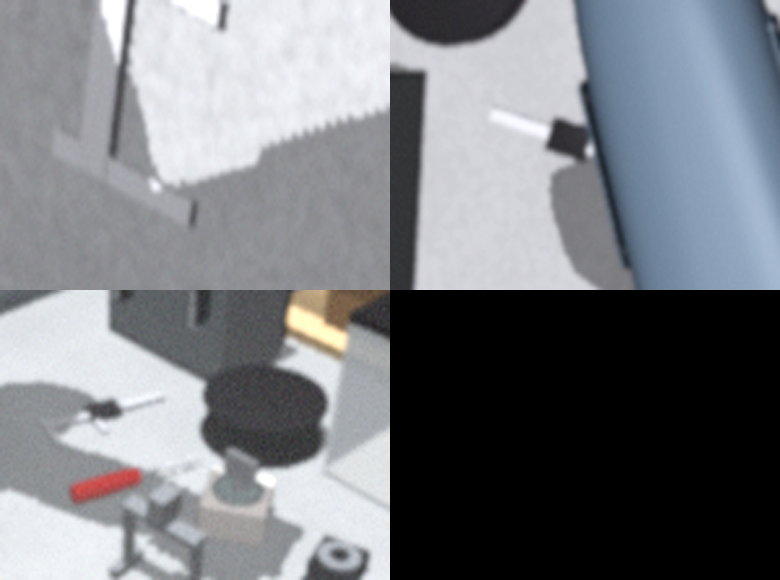

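The object near (0.13, 0.28) is a flat T-handle tool, so only two frames are present. Next I grasp frame A.

```bash
python3 - <<'E'
from h import *
print(rel(.4367,.1556,.098,96.4))
E
```

```text
(array([  3.5,  17.1, 202.1]), array([-0.03,  0.01,  0.76]))
```

>>> {"api": "play_rows", "payload": {
  "steps": [3.5, 17, 40, 0, 0, 0, 1, 3.5, 17, 80, 0, 0, 0, 1, 3.5, 17, 120, 0, 0, 0, 1, 3.5, 17, 150, 0, 0, 0, 1, 3.5, 17, 170, 0, 0, 0, 1]
}}

```text
clock: 2.33
ee_pos: [0.4351, 0.155, 0.1271]
orientation: [-179.8, 0.1, 97.3]
force: [0.1, -0.8, -0.2]
finger_gap: 0.0854
grasp_force: 0.0
```

>>> {"api": "play_rows", "payload": {
  "steps": [0, 0, 12, 0, 0, 0, 1, 0, 0, 24, 0, 0, 0, 1, 0, 0, 32, 0, 0, 0, 1, 0, 0, 32, 0, 0, 0, 0, 0, 0, 32, 0, 0, 0, 0],
  "newtons": 40
}}

```text
clock: 2.75
ee_pos: [0.4368, 0.1556, 0.0983]
orientation: [-180.0, 0.0, 97.1]
force: [-1.1, 0.0, -0.1]
finger_gap: 0.0639
grasp_force: 0.0
```

>>> {"api": "play_rows", "payload": {
  "steps": [0, 0, 0, 0, 0, 0, 0, 0, 0, 0, 0, 0, 0, 0, 0, 0, 0, 0, 0, 0, 0, 0, 0, 0, 0, 0, 0, 0, 0, 0, 0, 0, 0, 0, 0]
}}

```text
clock: 3.17
ee_pos: [0.4372, 0.1557, 0.099]
orientation: [179.9, -0.0, 97.0]
force: [-0.9, -0.5, 5.8]
finger_gap: 0.0232
grasp_force: 45.0
```

>>> {"api": "play_rows", "payload": {
  "steps": [0, 0, 0, 0, 0, 0, 0, 0, 0, 0, 0, 0, 0, 0, 0, 0, 0, 0, 0, 0, 0, 0, 0, 0, 0, 0, 0, 0, 0, 0, 0, 0, 0, 0, 0]
}}

```text
clock: 3.58
ee_pos: [0.4372, 0.1557, 0.0989]
orientation: [179.9, -0.0, 97.0]
force: [-1.4, 0.2, 6.2]
finger_gap: 0.0233
grasp_force: 45.0
```

>>> {"api": "play_rows", "payload": {
  "steps": [0, 0, -20, 0, 0, 0, 0, 0, 0, -60, 0, 0, 0, 0, 0, 0, -100, 0, 0, 0, 0, 0, 0, -135, 0, 0, 0, 0, 0, 0, -165, 0, 0, 0, 0]
}}

```text
clock: 4.0
ee_pos: [0.4369, 0.1556, 0.2659]
orientation: [179.9, -0.0, 97.0]
force: [1.2, 0.3, -1.4]
finger_gap: 0.0229
grasp_force: 44.0
```

```bash
python3 - <<'E'
from h import *
print(rel(.673,.0041,.264,94.6)); print(sensors.get_state()['force'])
E
```

```text
(array([-179.2,  215.9,    2.2]), array([ 0.09, -0.02,  2.4 ]))
[ 1.19834194  0.26895225 -1.39788947]
```

>>> {"api": "play_rows", "payload": {
  "steps": [-18, 22, 0, 0, 0, 0, 0, -36, 43, 0, 0, 0, 0, 0, -54, 65, 0, 0, 0, 0, 0, -72, 86, 0, 0, 0, 0, 0, -90, 108, 0, 0, 0, 0, 0]
}}

```text
clock: 4.42
ee_pos: [0.5558, 0.0786, 0.2632]
orientation: [-180.0, 0.0, 97.0]
force: [1.0, 1.2, -1.4]
finger_gap: 0.0232
grasp_force: 43.9
```

>>> {"api": "play_rows", "payload": {
  "steps": [-25, 30, 0, 0, 0, 0, 0, -50, 60, 0, 0, 0, 1, 0, -75, 90, 0, 0, 0, 2, 0, -89, 108, 0, 0, 0, 2.4, 0, -89, 108, 0, 0, 0, 2.4, 0]
}}

```text
clock: 4.83
ee_pos: [0.6762, 0.0013, 0.2608]
orientation: [-179.9, 0.0, 94.4]
force: [-0.8, -0.7, -2.1]
finger_gap: 0.0232
grasp_force: 43.9
```

```bash
python3 - <<'E'
from h import *
from fit import *
print(rel(.673,.0041,.133,94.6))
b=snap('top');a=snap('scene')
rk,fa,fb,bl,tm=pickle.load(open('fit.pkl','rb')); st=sensors.get_state(); p=st['ee_pos']
# held frame pose
R=np.array(p)-[0,0,.098]
def sh(E,dz): return [((u[0],u[1],u[2]+dz),(v[0],v[1],v[2]+dz)) for u,v in E]
th=np.array([p[0],p[1],np.radians(st['orientation'][2]-90)])
ims=[]
for s in (b,a):
    k=3; im=cv2.resize(s['img'],None,fx=k,fy=k,interpolation=cv2.INTER_CUBIC)[:,:,::-1].copy()
    wire(im,s,th,sh(FR,R[2]*1000),k,(0,0,255)); wire(im,s,rk,RK,k,(0,255,0)); wire(im,s,fb,FR,k,(255,0,0)); ims.append(im)
cv2.imwrite('pics/h1.png',np.hstack([ims[0][330:930,480:880],ims[1][330:930,500:900]]))
E
```

```text
(array([  3.1,  -2.8, 127.8]), array([-0.07,  0.05, -0.18]))
```

View pics/h1.png

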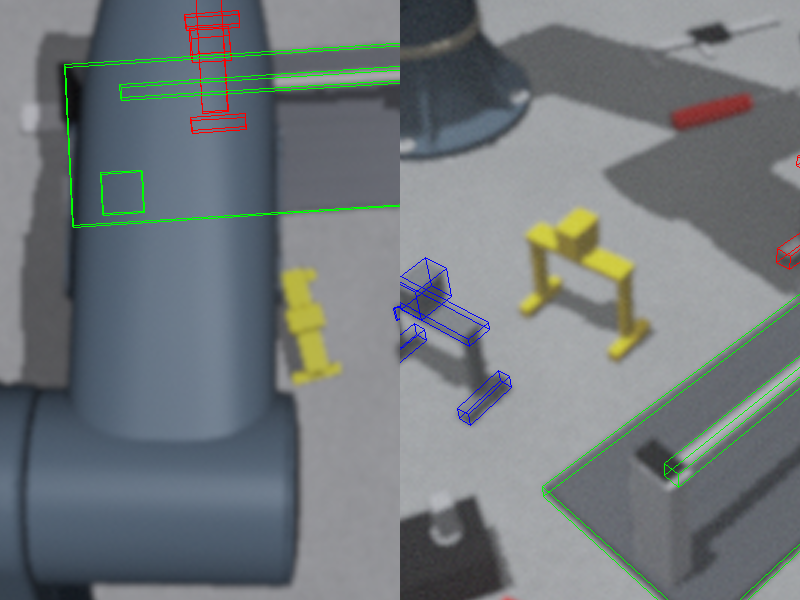

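>>> {"api": "play_rows", "payload": {
  "steps": [3, -3, 30, 0, 0, 0, 0, 3, -3, 60, 0, 0, 0, 0, 3, -3, 85, 0, 0, 0, 0, 3, -3, 105, 0, 0, 0, 0, 3, -3, 118, 0, 0, 0, 0]
}}

```text
clock: 5.35
ee_pos: [0.6676, 0.008, 0.1433]
orientation: [-179.8, -0.0, 94.7]
force: [-0.2, 0.3, -1.2]
finger_gap: 0.0233
grasp_force: 43.9
```

>>> {"api": "play_rows", "payload": {
  "steps": [0, 0, 3, 0, 0, 0, 0, 0, 0, 6, 0, 0, 0, 0, 0, 0, 8.5, 0, 0, 0, 0, 0, 0, 8.5, 0, 0, 0, 0, 0, 0, 8.5, 0, 0, 0, 0]
}}

```text
clock: 5.77
ee_pos: [0.6702, 0.0071, 0.1379]
orientation: [179.9, 0.0, 94.6]
force: [-0.3, 0.8, -1.5]
finger_gap: 0.0236
grasp_force: 43.9
```

>>> {"api": "play_rows", "payload": {
  "steps": [0, 3, 2, 0, 0, 0, 0, 0, 3, 4, 0, 0, 0, 0, 0, 3, 5, 0, 0, 0, 0, 0, 3, 5.5, 0, 0, 0, 0, 0, 3, 5.5, 0, 0, 0, 0]
}}

```text
clock: 6.18
ee_pos: [0.6731, 0.0072, 0.1319]
orientation: [179.9, 0.0, 94.6]
force: [-0.1, 0.0, 2.9]
finger_gap: 0.0233
grasp_force: 44.6
```

>>> {"api": "play_rows", "payload": {
  "steps": [0, 0, 0, 0, 0, 0, 0.5, 0, 0, 0, 0, 0, 0, 0.8, 0, 0, 0, 0, 0, 0, 1, 0, 0, 0, 0, 0, 0, 1, 0, 0, 0, 0, 0, 0, 1]
}}

```text
clock: 6.6
ee_pos: [0.6727, 0.0072, 0.1312]
orientation: [-180.0, 0.0, 94.6]
force: [0.2, -0.3, -0.6]
finger_gap: 0.0823
grasp_force: 0.0
```

>>> {"api": "play_rows", "payload": {
  "steps": [0, 0, 0, 0, 0, 0, 1, 0, 0, -5, 0, 0, 0, 1, 0, 0, -30, 0, 0, 0, 1, 0, 0, -70, 0, 0, 0, 1, 0, 0, -110, 0, 0, 0, 1]
}}

```text
clock: 7.02
ee_pos: [0.6719, 0.0072, 0.242]
orientation: [-179.9, -0.0, 94.6]
force: [0.9, 0.3, 1.2]
finger_gap: 0.0856
grasp_force: 0.0
```

>>> {"api": "play_rows", "payload": {
  "steps": [0, 0, -30, 0, 0, 0, 1, 0, 0, -40, 0, 0, 0, 1, 0, 0, -40, 0, 0, 0, 1, 0, 0, -40, 0, 0, 0, 1, 0, 0, -40, 0, 0, 0, 1]
}}

```text
clock: 7.43
ee_pos: [0.6723, 0.0072, 0.2798]
orientation: [-179.9, -0.0, 94.6]
force: [-0.2, 0.3, -1.5]
finger_gap: 0.0854
grasp_force: 0.0
```

```bash
python3 - <<'E'
from h import *
print(rel(.42,-.20,.28,105)); print(rel(.4055,-.2293,.28,105.2))
E
```

```text
(array([-186.4, -268.1,    0.4]), array([-1.200e-01, -1.000e-02, -1.041e+01]))
(array([-214.4, -284.9,    0.4]), array([-1.200e-01, -1.000e-02, -1.061e+01]))
```

>>> {"api": "play_rows", "payload": {
  "steps": [-22, -28, 0, 0, 0, 0, 1, -44, -57, 0, 0, 0, 0, 1, -65, -85, 0, 0, 0, 0, 1, -86, -114, 0, 0, 0, 0, 1, -107, -142, 0, 0, 0, 0, 1]
}}

```text
clock: 7.85
ee_pos: [0.5375, -0.1113, 0.2794]
orientation: [-179.8, -0.0, 94.6]
force: [0.4, -0.6, 0.5]
finger_gap: 0.0854
grasp_force: 0.0
```

>>> {"api": "play_rows", "payload": {
  "steps": [-22, -28, 0, 0, 0, -2, 1, -44, -57, 0, 0, 0, -5, 1, -65, -85, 0, 0, 0, -8, 1, -86, -114, 0, 0, 0, -10.6, 1, -107, -142, 0, 0, 0, -10.6, 1]
}}

```text
clock: 8.27
ee_pos: [0.4045, -0.2291, 0.2797]
orientation: [-179.9, -0.1, 105.4]
force: [-0.7, -1.1, 0.1]
finger_gap: 0.0854
grasp_force: 0.0
```

>>> {"api": "play_rows", "payload": {
  "steps": [0, 0, 0, 0, 0, 0, 1, 0, 0, 0, 0, 0, 0, 1]
}}

```text
clock: 8.43
ee_pos: [0.4051, -0.2295, 0.2803]
orientation: [-179.9, -0.1, 105.0]
force: [0.7, 0.2, 0.5]
finger_gap: 0.0851
grasp_force: 0.0
```

```bash
python3 - <<'E'
from h import *
from fit import *
s=wcam(); pickle.dump(s,open('w2.pkl','wb'));a=snap('scene'); pickle.dump(a,open('a2.pkl','wb'))
rk,fa,fb,bl,tm=pickle.load(open('fit.pkl','rb'))
k=1.3
im=cv2.resize(s['img'],None,fx=k,fy=k,interpolation=cv2.INTER_CUBIC)[:,:,::-1].copy(); 
wire(im,s,fb,box(-12,12,-18,18,125,125)+box(-59,-46,-27,27,0,0),k,(0,0,255)); wire(im,s,bl,BL,k,(255,255,0)); wire(im,s,rk,RK,k,(0,255,0))
im2=cv2.resize(a['img'][110:360,130:400],None,fx=1.2,fy=1.2)[:,:,::-1]
o=np.zeros((600,800,3),np.uint8); o[:499,:665]=im[:,:665]; 
o[300:600,476:800]=im2
cv2.imwrite('pics/w2.png',o)
print(rel(.4055,-.2293,.28,105.2))
E
```

```text
(array([-0.4, -1.4,  0.5]), array([-0.05, -0.06, -0.04]))
```

View pics/w2.png

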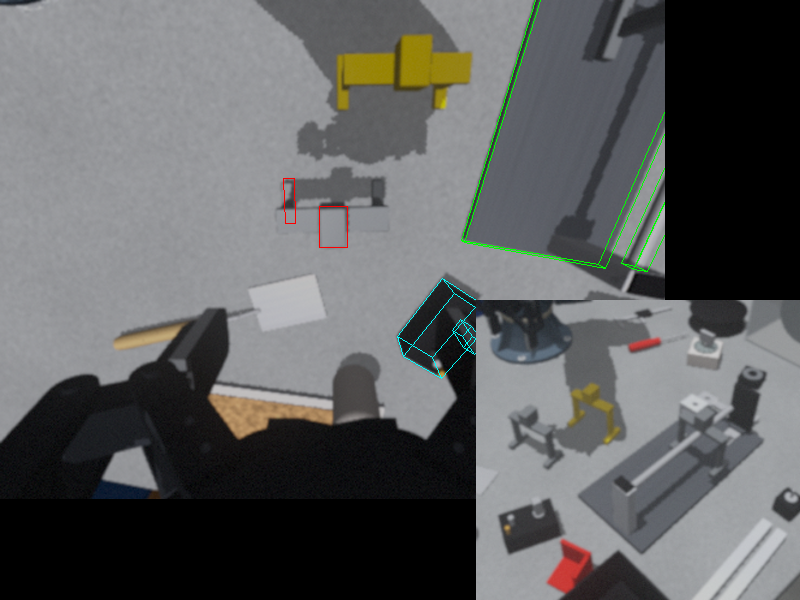

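Frame A hangs on the bar (scene inset 710,440). Frame B is under the wire, with its grip at (332,227). I'll descend and grasp it.

>>> {"api": "play_rows", "payload": {
  "steps": [0, 0, 40, 0, 0, 0, 1, 0, 0, 80, 0, 0, 0, 1, 0, 0, 115, 0, 0, 0, 1, 0, 0, 140, 0, 0, 0, 1, 0, 0, 155, 0, 0, 0, 1]
}}

```text
clock: 8.95
ee_pos: [0.406, -0.2268, 0.1227]
orientation: [-179.8, -0.2, 105.3]
force: [0.1, 0.7, 0.2]
finger_gap: 0.0855
grasp_force: 0.0
```

>>> {"api": "play_rows", "payload": {
  "steps": [0, 0, 12, 0, 0, 0, 1, 0, 0, 22, 0, 0, 0, 1, 0, 0, 27, 0, 0, 0, 1, 0, 0, 27, 0, 0, 0, 0, 0, 0, 27, 0, 0, 0, 0]
}}

```text
clock: 9.37
ee_pos: [0.4073, -0.2282, 0.0992]
orientation: [-180.0, -0.0, 105.3]
force: [-0.7, -0.7, 0.6]
finger_gap: 0.0638
grasp_force: 0.0
```

>>> {"api": "play_rows", "payload": {
  "steps": [0, 0, 0, 0, 0, 0, 0, 0, 0, 0, 0, 0, 0, 0, 0, 0, 0, 0, 0, 0, 0, 0, 0, 0, 0, 0, 0, 0, 0, 0, 0, 0, 0, 0, 0]
}}

```text
clock: 9.78
ee_pos: [0.407, -0.229, 0.0997]
orientation: [180.0, 0.0, 105.2]
force: [-1.3, -0.8, 2.1]
finger_gap: 0.0232
grasp_force: 46.2
```

>>> {"api": "play_rows", "payload": {
  "steps": [0, 0, -20, 0, 0, 0, 0, 0, 0, -60, 0, 0, 0, 0, 0, 0, -100, 0, 0, 0, 0, 0, 0, -135, 0, 0, 0, 0, 0, 0, -165, 0, 0, 0, 0]
}}

```text
clock: 10.2
ee_pos: [0.4069, -0.2289, 0.2671]
orientation: [179.9, 0.1, 105.2]
force: [1.1, -0.8, -1.5]
finger_gap: 0.0232
grasp_force: 45.9
```

>>> {"api": "play_rows", "payload": {
  "steps": [0, 0, 0, 0, 0, 0, 0, 0, 0, 0, 0, 0, 0, 0]
}}

```text
clock: 10.37
ee_pos: [0.4076, -0.2293, 0.2658]
orientation: [179.9, 0.1, 105.2]
force: [0.5, 0.2, -2.1]
finger_gap: 0.0237
grasp_force: 46.0
```

```bash
python3 - <<'E'
from h import *
print(rel(.682,-.100,.264,94.6)); print(sensors.get_state()['ee_pos'])
E
```

```text
(array([ 52.9, 298.6,   2.4]), array([ 0.16,  0.13, 10.59]))
[ 0.40763616 -0.22929207  0.26580145]
```

>>> {"api": "play_rows", "payload": {
  "steps": [5, 30, 0, 0, 0, 0, 0, 10, 60, 0, 0, 0, 0, 0, 16, 90, 0, 0, 0, 0, 0, 21, 120, 0, 0, 0, 0, 0, 26, 150, 0, 0, 0, 0, 0]
}}

```text
clock: 10.78
ee_pos: [0.5453, -0.1635, 0.2625]
orientation: [-179.9, -0.1, 105.2]
force: [0.6, -0.9, -0.2]
finger_gap: 0.0232
grasp_force: 45.9
```

>>> {"api": "play_rows", "payload": {
  "steps": [5, 30, 0, 0, 0, 2, 0, 10, 60, 0, 0, 0, 5, 0, 16, 90, 0, 0, 0, 8, 0, 21, 120, 0, 0, 0, 10.6, 0, 27, 149, 2, 0, 0, 10.6, 0]
}}

```text
clock: 11.2
ee_pos: [0.6824, -0.0985, 0.2603]
orientation: [-179.9, -0.0, 94.4]
force: [0.8, -0.7, -1.4]
finger_gap: 0.0233
grasp_force: 46.0
```

>>> {"api": "play_rows", "payload": {
  "steps": [0, 0, 0, 0, 0, 0, 0, 0, 0, 0, 0, 0, 0, 0]
}}

```text
clock: 11.37
ee_pos: [0.6819, -0.0983, 0.2588]
orientation: [-179.7, -0.1, 94.7]
force: [-0.3, -0.0, -1.2]
finger_gap: 0.0231
grasp_force: 45.2
```

```bash
python3 - <<'E'
from h import *
print(rel(.682,-.100,.132,94.6)); print(sensors.get_state()['ee_pos'])
E
```

```text
(array([ -1.8,   0.5, 126.8]), array([-0.26, -0.05,  0.09]))
[ 0.68192171 -0.09828849  0.25877135]
```

>>> {"api": "play_rows", "payload": {
  "steps": [0, 0, 30, 0, 0, 0, 0, 0, 0, 60, 0, 0, 0, 0, 0, 0, 85, 0, 0, 0, 0, 0, 0, 105, 0, 0, 0, 0, 0, 0, 118, 0, 0, 0, 0]
}}

```text
clock: 11.78
ee_pos: [0.6789, -0.0998, 0.1411]
orientation: [-179.7, -0.0, 94.6]
force: [-0.2, -0.1, -1.6]
finger_gap: 0.0235
grasp_force: 45.2
```

>>> {"api": "play_rows", "payload": {
  "steps": [0, 0, 2, 0, 0, 0, 0, 0, 0, 4, 0, 0, 0, 0, 0, 0, 6, 0, 0, 0, 0, 0, 0, 8, 0, 0, 0, 0, 0, 0, 8, 0, 0, 0, 0]
}}

```text
clock: 12.2
ee_pos: [0.6817, -0.0995, 0.1369]
orientation: [179.9, 0.0, 94.6]
force: [0.5, 0.7, -1.8]
finger_gap: 0.0231
grasp_force: 45.2
```

```bash
python3 - <<'E'
from h import *
print(rel(.682,-.100,.132,94.6)); print(sensors.get_state()['ee_pos'])
E
```

```text
(array([-0.5,  0.2,  4.9]), array([ 0.05,  0.02, -0.01]))
[ 0.68170784 -0.09947031  0.13693283]
```

>>> {"api": "play_rows", "payload": {
  "steps": [0, 0, 2, 0, 0, 0, 0, 0, 0, 4, 0, 0, 0, 0, 0, 0, 5, 0, 0, 0, 0, 0, 0, 5, 0, 0, 0, 0.5, 0, 0, 5, 0, 0, 0, 1]
}}

```text
clock: 12.62
ee_pos: [0.6816, -0.0993, 0.1315]
orientation: [180.0, 0.0, 94.6]
force: [0.2, -0.2, 0.6]
finger_gap: 0.0463
grasp_force: 0.0
```

>>> {"api": "play_rows", "payload": {
  "steps": [0, 0, 0, 0, 0, 0, 1, 0, 0, 0, 0, 0, 0, 1, 0, 0, 0, 0, 0, 0, 1, 0, 0, 0, 0, 0, 0, 1, 0, 0, -5, 0, 0, 0, 1]
}}

```text
clock: 13.03
ee_pos: [0.681, -0.0992, 0.1354]
orientation: [-179.9, -0.0, 94.6]
force: [-0.1, -0.2, -0.6]
finger_gap: 0.0859
grasp_force: 0.0
```

>>> {"api": "play_rows", "payload": {
  "steps": [0, 0, -30, 0, 0, 0, 1, 0, 0, -70, 0, 0, 0, 1, 0, 0, -105, 0, 0, 0, 1, 0, 0, -135, 0, 0, 0, 1, 0, 0, -150, 0, 0, 0, 1]
}}

```text
clock: 13.45
ee_pos: [0.6822, -0.0994, 0.2915]
orientation: [179.7, 0.1, 94.6]
force: [0.6, -0.3, 0.3]
finger_gap: 0.0852
grasp_force: 0.0
```

```bash
python3 - <<'E'
from h import *
from fit import *
rk=pickle.load(open('fit.pkl','rb'))[0]
y=np.degrees(rk[2]); print(sensors.get_state()['ee_pos'])
p=W(rk,[(0,235,0),(-95,159,60),(0,225,0)]); print(p, y)
print(rel(p[0][0],p[0][1],.28,94.6))
E
```

```text
[ 0.68216783 -0.09940507  0.29147211]
[[0.65824637 0.18857551 0.        ]
 [0.56959888 0.10525312 0.06      ]
 [0.65904255 0.17860726 0.        ]] 4.566579324394899
(array([289. ,  -0.8,  11.1]), array([ 0.31,  0.08, -0.  ]))
```

>>> {"api": "play_rows", "payload": {
  "steps": [35, -12, 0, 0, 0, 0, 0, 70, -24, 0, 0, 0, 0, 0, 105, -36, 0, 0, 0, 0, 0, 140, -48, 0, 0, 0, 0, 0, 170, -60, 0, 0, 0, 0, 0]
}}

```text
clock: 13.87
ee_pos: [0.6071, 0.0671, 0.2868]
orientation: [180.0, -0.0, 94.6]
force: [1.4, -0.0, 0.3]
finger_gap: 0.0256
grasp_force: 0.0
```

>>> {"api": "play_rows", "payload": {
  "steps": [0, 0, 0, 0, 0, 0, 0, 0, 0, 0, 0, 0, 0, 0, 0, 0, 0, 0, 0, 0, 0]
}}

```text
clock: 14.12
ee_pos: [0.6083, 0.0653, 0.2868]
orientation: [180.0, 0.0, 94.6]
force: [-0.4, -0.6, -0.4]
finger_gap: -0.0002
grasp_force: 0.0
```

```bash
python3 - <<'E'
from h import *
from fit import *
s=wcam(); pickle.dump(s,open('w3.pkl','wb')); st=sensors.get_state(); print(st['ee_pos'],st['orientation'],st['finger_gap'])
rk,fa,fb,bl,tm=pickle.load(open('fit.pkl','rb'))
k=1.5
im=cv2.resize(s['img'],None,fx=k,fy=k,interpolation=cv2.INTER_CUBIC)[:,:,::-1].copy(); 
wire(im,s,rk,RK,k,(0,255,0)); wire(im,s,rk,box(-30,30,197,209,132,132),k,(0,0,255)); wire(im,s,tm,box(-42.5,42.5,-42.5,42.5,45,45),k,(255,0,0))
cv2.imwrite('pics/w3.png',im)
E
```

```text
[0.60845972 0.06480805 0.28652311] [1.79978237e+02 1.98789068e-02 9.45754948e+01] -0.0004532593686734551
```

View pics/w3.png

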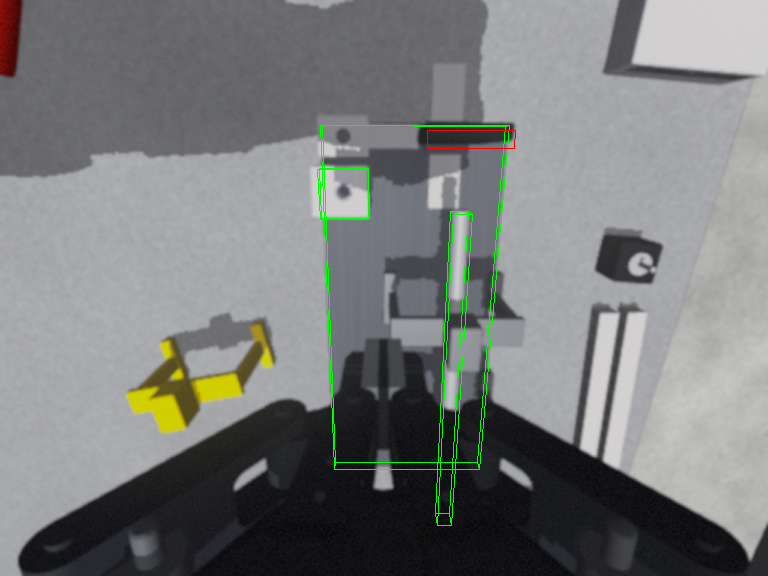

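The wrist view shows the lock hole at (344,191), the tongue hole at (343,136), the open gate at (465,138), and frame A hanging at (457,335).

```bash
python3 - <<'E'
from h import *
from fit import *
s=pickle.load(open('w3.pkl','rb')); rk,fa,fb,bl,tm=pickle.load(open('fit.pkl','rb'))
g=cv2.cvtColor(s['img'],cv2.COLOR_RGB2GRAY).astype(float)
for n,(u,v) in dict(lock=(229,127),ton=(228.5,90.3)).items():
    w=g[int(v)-8:int(v)+9,int(u)-8:int(u)+9]; m=np.clip(np.percentile(w,50)*.85-w,0,None)
    yy,xx=np.mgrid[int(v)-8:int(v)+9,int(u)-8:int(u)+9]; c=(m*xx).sum()/m.sum(),(m*yy).sum()/m.sum()
    print(n,c,ray(s,*c,.06),ray(s,u,v,.06),ray(s,*c,.05))
c,sn=np.cos(rk[2]),np.sin(rk[2])
print('fit lock',W(rk,[(-95,159,60)]))
for z in(.111,): 
    for v in (250,290): # bar centre cols
        r=g[v//1*1//1 if 0 else int(v/1.5)][285:330]; print(v,np.round(r).astype(int).tolist())
print('start',W(rk,[(0,245,0)]),rel(*W(rk,[(0,245,100)])[0],94.6),rel(*W(rk,[(0,245,200)])[0],94.6))
E
```

```text
lock (np.float64(228.6822805034878), np.float64(127.06428042554849)) [0.56931188 0.10833343 0.06      ] [0.56972679 0.10845079 0.06      ] [0.5684447  0.10744028 0.05      ]
ton (np.float64(228.3277331267551), np.float64(90.18766340660405)) [0.56644529 0.15427424 0.06      ] [0.56667112 0.15415725 0.06      ] [0.56550054 0.15462423 0.05      ]
fit lock [[0.56959888 0.10525312 0.06      ]]
250 [116, 116, 115, 115, 113, 111, 99, 80, 74, 73, 72, 73, 74, 74, 93, 122, 147, 163, 178, 191, 202, 202, 194, 183, 174, 156, 133, 116, 112, 111, 109, 112, 111, 112, 112, 114, 114, 114, 113, 112, 110, 111, 111, 111, 114]
290 [112, 113, 112, 112, 112, 110, 98, 79, 72, 70, 71, 70, 76, 100, 133, 157, 172, 185, 196, 202, 197, 186, 176, 160, 136, 115, 110, 109, 109, 109, 108, 109, 110, 109, 109, 100, 84, 73, 71, 63, 59, 65, 79, 88, 91]
start [[0.6574502  0.19854377 0.        ]] (array([129.5,  59.4, 186.5]), array([ 0.02,  0.02, -0.02])) (array([129.4,  59.5,  86.5]), array([ 0.02,  0.02, -0.02]))
```

>>> {"api": "play_rows", "payload": {
  "steps": [26, 12, 0, 0, 0, 0, 0, 52, 24, 0, 0, 0, 0, 0, 78, 36, 0, 0, 0, 0, 0, 104, 48, 0, 0, 0, 0, 0, 130, 59, 0, 0, 0, 0, 0]
}}

```text
clock: 14.58
ee_pos: [0.6578, 0.1993, 0.2859]
orientation: [-180.0, 0.0, 94.5]
force: [-0.1, 0.0, 0.1]
finger_gap: 0.0002
grasp_force: 0.0
```

>>> {"api": "play_rows", "payload": {
  "steps": [0, 0, 35, 0, 0, 0, 0, 0, 0, 70, 0, 0, 0, 0, 0, 0, 105, 0, 0, 0, 0, 0, 0, 140, 0, 0, 0, 0, 0, 0, 178, 0, 0, 0, 0]
}}

```text
clock: 15.0
ee_pos: [0.6574, 0.1983, 0.1069]
orientation: [179.9, 0.0, 94.5]
force: [-0.0, 0.7, -0.2]
finger_gap: -0.0001
grasp_force: 0.0
```

>>> {"api": "play_rows", "payload": {
  "steps": [-8, 0, 0, 0, 0, 0, 0, -16, 0, 0, 0, 0, 0, 0, -24, 0, 0, 0, 0, 0, 0, -32, 0, 0, 0, 0, 0, 0, -40, 0, 0, 0, 0, 0, 0]
}}

```text
clock: 15.42
ee_pos: [0.6613, 0.159, 0.111]
orientation: [179.8, -0.1, 94.6]
force: [0.3, 2.4, 2.6]
finger_gap: 0.0002
grasp_force: 1.4
```

>>> {"api": "play_rows", "payload": {
  "steps": [-4, 0, 0, 0, 0, 0, 0, -8, 0, 0, 0, 0, 0, 0, -12, 0, 0, 0, 0, 0, 0, -16, 0, 0, 0, 0, 0, 0, -20, 0, 0, 0, 0, 0, 0]
}}

```text
clock: 15.83
ee_pos: [0.6614, 0.1397, 0.1086]
orientation: [180.0, -0.0, 94.6]
force: [-0.6, 1.2, 1.1]
finger_gap: 0.0002
grasp_force: 1.2
```

```bash
python3 - <<'E'
from h import *
from fit import *
rk=pickle.load(open('fit.pkl','rb'))[0]; st=sensors.get_state(); d=st['ee_pos'][:2]-rk[:2]; c,s=np.cos(rk[2]),np.sin(rk[2])
print(c*d[0]+s*d[1],-s*d[0]+c*d[1],st['force'],st['ee_pos'])
E
```

```text
-0.0007064234868085842 0.18603261004327737 [-0.64949968  1.19214482  1.12964069] [0.66144085 0.13970733 0.1086285 ]
```

Contact with about 2 N friction; I'll keep pushing in small steps.

>>> {"api": "play_rows", "payload": {
  "steps": [-2.5, 0, 0, 0, 0, 0, 0, -5, 0, 0, 0, 0, 0, 0, -7, 0, 0, 0, 0, 0, 0, -9, 0, 0, 0, 0, 0, 0, -10, 0, 0, 0, 0, 0, 0]
}}

```text
clock: 16.25
ee_pos: [0.6619, 0.1308, 0.1082]
orientation: [-180.0, -0.1, 94.6]
force: [-1.3, 11.4, 2.1]
finger_gap: -0.0001
grasp_force: 5.5
```

>>> {"api": "play_rows", "payload": {
  "steps": [-1, 0, 0, 0, 0, 0, 0, -2, 0, 0, 0, 0, 0, 0, -3, 0, 0, 0, 0, 0, 0, -3, 0, 0, 0, 0, 0, 0, -3, 0, 0, 0, 0, 0, 0]
}}

```text
clock: 16.67
ee_pos: [0.6619, 0.1308, 0.1083]
orientation: [-180.0, -0.4, 94.8]
force: [-1.7, 18.0, 0.7]
finger_gap: -0.0
grasp_force: 9.4
```

>>> {"api": "play_rows", "payload": {
  "steps": [20, 0, 0, 0, 0, 0, 0, 25, 0, -10, 0, 0, 0, 0, 25, 0, -50, 0, 0, 0, 0, 25, 0, -90, 0, 0, 0, 0, 25, 0, -130, 0, 0, 0, 0]
}}

```text
clock: 17.08
ee_pos: [0.6596, 0.1513, 0.2397]
orientation: [-179.9, 0.1, 94.6]
force: [0.1, 0.6, -0.0]
finger_gap: 0.0005
grasp_force: 0.0
```

>>> {"api": "play_rows", "payload": {
  "steps": [0, 0, -20, 0, 0, 0, 0, 0, 0, -30, 0, 0, 0, 0, 0, 0, -30, 0, 0, 0, 0]
}}

```text
clock: 17.33
ee_pos: [0.6613, 0.1515, 0.2717]
orientation: [179.7, 0.0, 94.6]
force: [-0.5, -0.2, -0.2]
finger_gap: 0.0
grasp_force: 0.0
```

```bash
python3 - <<'E'
from h import *
st=sensors.get_state(); print(st['ee_pos']); print(rel(.5875,-.3255,.26,72.1))
s=snapshot('top'); import pickle; pickle.dump(s,open('b4.pkl','wb'))
E
```

```text
[0.66125172 0.15146691 0.27173718]
(array([-469.5, -111.7,   11.3]), array([ 0.27, -0.04, 22.48]))
```

>>> {"api": "play_rows", "payload": {
  "steps": [-20, -15, 0, 0, 0, 0, 0, -40, -30, 0, 0, 0, 0, 0, -60, -45, 0, 0, 0, 0, 0, -82, -60, 0, 0, 0, 0, 0, -82, -60, 0, 0, 0, 0, 0]
}}

```text
clock: 17.8
ee_pos: [0.6043, 0.0617, 0.2673]
orientation: [-179.8, 0.1, 94.5]
force: [1.2, 0.3, -0.2]
finger_gap: 0.0001
grasp_force: 0.0
```

>>> {"api": "play_rows", "payload": {
  "steps": [0, 0, 0, 0, 0, 0, 0, 0, 0, 0, 0, 0, 0, 0]
}}

```text
clock: 17.97
ee_pos: [0.607, 0.0652, 0.2674]
orientation: [-179.9, 0.0, 94.6]
force: [0.4, -0.2, 0.1]
finger_gap: 0.0002
grasp_force: 0.0
```

```bash
python3 - <<'E'
from h import *
import pickle
s=wcam(); pickle.dump(s,open('w4.pkl','wb')); st=sensors.get_state(); print(st['ee_pos']); print(rel(.5875,-.3255,.26,72.1))
E
```

```text
[0.60721865 0.06561057 0.26746113]
(array([-388.3,  -51. ,    7.5]), array([-6.00e-02,  2.00e-02,  2.25e+01]))
```

>>> {"api": "play_rows", "payload": {
  "steps": [-38, -5, 0, 0, 0, 0, 0.5, -76, -10, 0, 0, 0, 0, 0.5, -114, -15, 0, 0, 0, 0, 0.8, -152, -20, 0, 0, 0, 0, 0.8, -190, -25, 0, 0, 0, 0, 0.8]
}}

```text
clock: 18.43
ee_pos: [0.5978, -0.1269, 0.2676]
orientation: [-180.0, -0.0, 94.7]
force: [1.1, 0.3, 0.1]
finger_gap: 0.0608
grasp_force: 0.0
```

>>> {"api": "play_rows", "payload": {
  "steps": [-38, -5, 0, 0, 0, 5, 0.8, -76, -10, 0, 0, 0, 10, 0.8, -114, -15, 0, 0, 0, 15, 0.8, -156, -20, 0, 0, 0, 20, 0.8, -198, -26, 5, 0, 0, 22.5, 0.8]
}}

```text
clock: 18.85
ee_pos: [0.5883, -0.3253, 0.2635]
orientation: [180.0, 0.0, 71.9]
force: [0.6, -0.0, 0.6]
finger_gap: 0.0684
grasp_force: 0.0
```

>>> {"api": "play_rows", "payload": {
  "steps": [0, 0, 0, 0, 0, 0, 0.8, 0, 0, 0, 0, 0, 0, 0.8]
}}

```text
clock: 19.02
ee_pos: [0.5875, -0.3256, 0.2615]
orientation: [-179.9, -0.0, 72.0]
force: [0.6, 1.0, -0.5]
finger_gap: 0.0686
grasp_force: 0.0
```

```bash
python3 - <<'E'
from h import *
from fit import *
s=wcam(); pickle.dump(s,open('w5.pkl','wb')); st=sensors.get_state(); print(st['ee_pos'],rel(.5875,-.3255,.26,72.1))
w4=pickle.load(open('w4.pkl','rb')); rk,fa,fb,bl,tm=pickle.load(open('fit.pkl','rb'))
print(proj(s,W(bl,[(0,22,90),(0,0,45)])))
c=proj(s,W(bl,[(0,0,45)]))[0].astype(int); r0,c0=max(c[1]-65,0),max(c[0]-70,0)
k=4;A=cv2.resize(s['img'][r0:r0+150,c0:c0+125],None,fx=k,fy=k,interpolation=cv2.INTER_CUBIC)
B=cv2.resize(w4['img'][80:180,195:270],(300,400),interpolation=cv2.INTER_CUBIC)
print(r0,c0,A.shape)
o=np.zeros((600,800,3),np.uint8);o[:A.shape[0],:A.shape[1]]=A;o[:400,500:]=B;cv2.imwrite('pics/w5.png',o[:,:,::-1])
E
```

```text
[ 0.58775675 -0.32415371  0.26213997] (array([-1.4,  0.2,  2.1]), array([-0.1 , -0.03, -0.03]))
[[255.96250606 170.48494394]
 [255.94294393 178.46872754]]
113 185 (600, 500, 3)
```

View pics/w5.png

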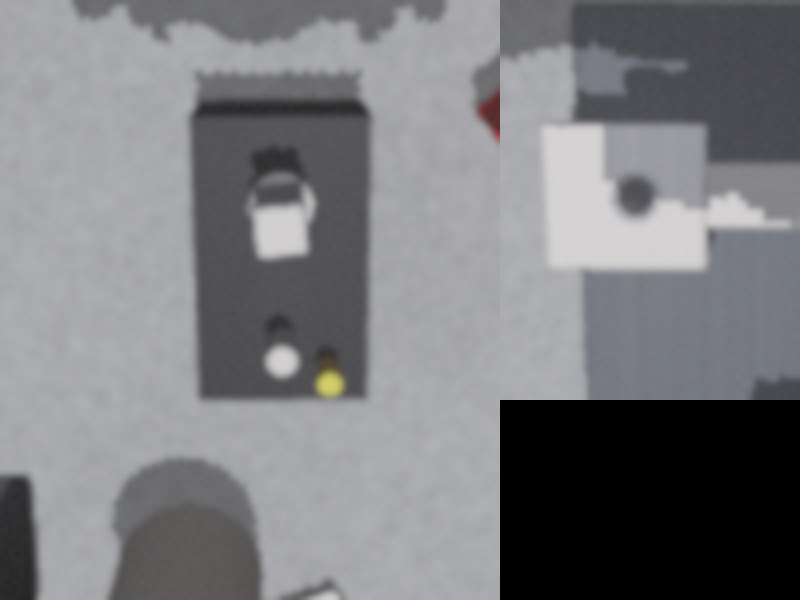

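The block with the pin (head at 281,232 in the crop, flange below it) and two bits (282,360 and 330,385) matches the description. The inset shows the gate tongue hidden under the tab, so the gate is home.

```bash
python3 - <<'E'
from h import *
import pickle
s=pickle.load(open('w5.pkl','rb')); p=ray(s,254.9,170.6,.09); print(p, rel(p[0],p[1],.060,76.5))
E
```

```text
[ 0.58624854 -0.32517257  0.09      ] (array([ -1.5,  -0.8, 202.1]), array([-0.1 , -0.03, -4.43]))
```

>>> {"api": "play_rows", "payload": {
  "steps": [-1.5, -0.8, 40, 0, 0, -4.4, 0.8, -1.5, -0.8, 80, 0, 0, -4.4, 0.8, -1.5, -0.8, 115, 0, 0, -4.4, 0.8, -1.5, -0.8, 145, 0, 0, -4.4, 0.8, -1.5, -0.8, 170, 0, 0, -4.4, 0.8]
}}

```text
clock: 19.48
ee_pos: [0.5862, -0.3224, 0.0912]
orientation: [-179.9, -0.0, 76.7]
force: [0.8, -0.2, -0.9]
finger_gap: 0.0687
grasp_force: 0.0
```

>>> {"api": "play_rows", "payload": {
  "steps": [0, 0, 12, 0, 0, 0, 0.8, 0, 0, 24, 0, 0, 0, 0.8, 0, 0, 30, 0, 0, 0, 0.8, 0, 0, 30, 0, 0, 0, 0.8, 0, 0, 30, 0, 0, 0, 0.8]
}}

```text
clock: 19.9
ee_pos: [0.5869, -0.324, 0.0639]
orientation: [180.0, 0.0, 76.6]
force: [0.9, -0.5, 0.8]
finger_gap: 0.068
grasp_force: 0.0
```

```bash
python3 - <<'E'
from h import *
print(sensors.get_state()['ee_pos'],rel(.58625,-.3252,.060,76.5))
E
```

```text
[ 0.5868623  -0.32403622  0.06392685] (array([-1.3, -0.3,  3.9]), array([0.01, 0.  , 0.09]))
```

Adjust, close, let settle, and lift a little.

>>> {"api": "play_rows", "payload": {
  "steps": [-1.3, -0.3, 3, 0, 0, 0, 0.8, -1.3, -0.3, 3, 0, 0, 0, 0.4, -1.3, -0.3, 3, 0, 0, 0, 0, -1.3, -0.3, 3, 0, 0, 0, 0, -1.3, -0.3, 3, 0, 0, 0, 0]
}}

```text
clock: 20.32
ee_pos: [0.5857, -0.3265, 0.0609]
orientation: [180.0, 0.0, 76.5]
force: [-0.8, -0.2, -0.0]
finger_gap: 0.0202
grasp_force: 0.0
```

>>> {"api": "play_rows", "payload": {
  "steps": [0, 0, 0, 0, 0, 0, 0, 0, 0, 0, 0, 0, 0, 0, 0, 0, 0, 0, 0, 0, 0, 0, 0, 0, 0, 0, 0, 0, 0, 0, 0, 0, 0, 0, 0]
}}

```text
clock: 20.73
ee_pos: [0.5859, -0.3264, 0.0609]
orientation: [180.0, 0.0, 76.5]
force: [1.0, 0.4, 4.4]
finger_gap: 0.0156
grasp_force: 40.8
```

>>> {"api": "play_rows", "payload": {
  "steps": [0, 0, -10, 0, 0, 0, 0, 0, 0, -45, 0, 0, 0, 0, 0, 0, -85, 0, 0, 0, 0, 0, 0, -125, 0, 0, 0, 0, 0, 0, -160, 0, 0, 0, 0]
}}

```text
clock: 21.15
ee_pos: [0.5853, -0.3261, 0.2235]
orientation: [180.0, 0.0, 76.5]
force: [0.7, 0.6, -0.8]
finger_gap: 0.0153
grasp_force: 40.7
```

>>> {"api": "play_rows", "payload": {
  "steps": [0, 0, -30, 0, 0, 0, 0, 0, 0, -30, 0, 0, 0, 0, 0, 0, -30, 0, 0, 0, 0]
}}

```text
clock: 21.4
ee_pos: [0.5862, -0.3266, 0.2528]
orientation: [179.8, 0.1, 76.5]
force: [-0.0, 0.4, -1.5]
finger_gap: 0.0155
grasp_force: 40.8
```

```bash
python3 - <<'E'
from h import *
import pickle
s=pickle.load(open('w4.pkl','rb')); g=cv2.cvtColor(s['img'],cv2.COLOR_RGB2GRAY)
# crop 100x75 -> 400x300 at (80,195): hole (635-500,197)/4
for c in ((135/4+195-.4,197/4+80-.4),): print(c,ray(s,*c,.06))
print(g[118:142,218:242].tolist() if 0 else '')
print(sensors.get_state()['ee_pos'],rel(.569,.107,.25,76.5))
E
```

```text
(228.35, 128.85) [0.56902715 0.10776441 0.06      ]

[ 0.58618809 -0.32661066  0.25280976] (array([ 417.6, -118. ,    2. ]), array([ 0.19,  0.06, -0.  ]))
```

>>> {"api": "play_rows", "payload": {
  "steps": [28, -8, 0, 0, 0, 0, 0, 56, -16, 0, 0, 0, 0, 0, 84, -24, 0, 0, 0, 0, 0, 112, -32, 0, 0, 0, 0, 0, 140, -40, 0, 0, 0, 0, 0]
}}

```text
clock: 21.82
ee_pos: [0.5782, -0.1793, 0.2487]
orientation: [-179.8, -0.0, 76.5]
force: [0.5, 1.1, 0.2]
finger_gap: 0.0156
grasp_force: 40.7
```

>>> {"api": "play_rows", "payload": {
  "steps": [28, -8, 0, 0, 0, 0, 0, 56, -16, 0, 0, 0, 0, 0, 84, -24, 0, 0, 0, 0, 0, 112, -32, 0, 0, 0, 0, 0, 140, -40, 0, 0, 0, 0, 0]
}}

```text
clock: 22.23
ee_pos: [0.572, -0.0339, 0.2488]
orientation: [-179.8, 0.0, 76.5]
force: [0.3, 0.3, -1.1]
finger_gap: 0.0155
grasp_force: 40.7
```

>>> {"api": "play_rows", "payload": {
  "steps": [28, -8, 0, 0, 0, 0, 0, 56, -16, 0, 0, 0, 0, 0, 84, -24, 0, 0, 0, 0, 0, 112, -32, 0, 0, 0, 0, 0, 137, -38, 0, 0, 0, 0, 0]
}}

```text
clock: 22.65
ee_pos: [0.5669, 0.1083, 0.2489]
orientation: [-179.8, 0.1, 76.5]
force: [0.6, -0.6, -0.5]
finger_gap: 0.0153
grasp_force: 40.7
```

>>> {"api": "play_rows", "payload": {
  "steps": [0, 0, 30, 0, 0, 0, 0, 0, 0, 60, 0, 0, 0, 0, 0, 0, 80, 0, 0, 0, 0, 0, 0, 100, 0, 0, 0, 0, 0, 0, 100, 0, 0, 0, 0]
}}

```text
clock: 23.07
ee_pos: [0.5648, 0.1063, 0.1452]
orientation: [-179.5, 0.2, 76.5]
force: [-0.8, 0.7, -1.4]
finger_gap: 0.0157
grasp_force: 40.7
```

>>> {"api": "play_rows", "payload": {
  "steps": [0, 0, 0, 0, 0, 0, 0, 0, 0, 0, 0, 0, 0, 0, 0, 0, 0, 0, 0, 0, 0]
}}

```text
clock: 23.32
ee_pos: [0.5689, 0.1067, 0.1516]
orientation: [179.9, -0.0, 76.5]
force: [0.2, -0.6, -0.6]
finger_gap: 0.0152
grasp_force: 40.7
```

```bash
python3 - <<'E'
from h import *
from fit import *
s=wcam(); pickle.dump(s,open('w6.pkl','wb')); print(sensors.get_state()['ee_pos'],rel(.5688,.1068,.145,76.5))
c=proj(s,[[.5692,.108,.06]])[0]; t=proj(s,[list(sensors.get_state()['ee_pos']-[-.0004,-.0012,.052])])[0]; print(c,t)
r0,c0=int(c[1])-75,int(c[0])-100
r0=max(0,min(r0,384-150));c0=max(0,min(c0,312)); print(r0,c0)
cv2.imwrite('pics/w6.png',cv2.resize(s['img'][r0:r0+150,c0:c0+200],None,fx=4,fy=4,interpolation=cv2.INTER_CUBIC)[:,:,::-1])
E
```

```text
[0.56895625 0.10677565 0.15172122] (array([-0. , -0.2,  6.7]), array([ 0.1 , -0.04, -0.01]))
[255.75865509 190.1815126 ] [256.17393261 205.98928288]
115 155
```

View pics/w6.png

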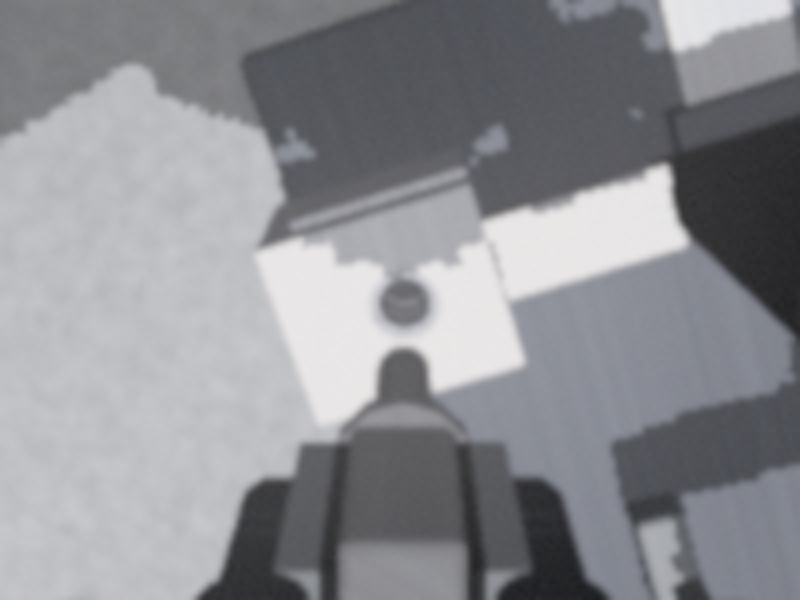

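The hole is at (404,301) and the pin tip at (403,360), directly in line along the view. I'll lower slowly.

>>> {"api": "play_rows", "payload": {
  "steps": [0, 0, 10, 0, 0, 0, 0, 0, 0, 20, 0, 0, 0, 0, 0, 0, 30, 0, 0, 0, 0, 0, 0, 36, 0, 0, 0, 0, 0, 0, 36, 0, 0, 0, 0]
}}

```text
clock: 23.78
ee_pos: [0.5671, 0.1065, 0.1124]
orientation: [-179.8, 0.1, 76.5]
force: [-0.2, 0.5, -0.3]
finger_gap: 0.0152
grasp_force: 40.7
```

>>> {"api": "play_rows", "payload": {
  "steps": [0, 0, 3, 0, 0, 0, 0, 0, 0, 6, 0, 0, 0, 0, 0, 0, 9, 0, 0, 0, 0, 0, 0, 11, 0, 0, 0, 0, 0, 0, 11, 0, 0, 0, 0]
}}

```text
clock: 24.2
ee_pos: [0.5683, 0.1066, 0.1032]
orientation: [180.0, 0.0, 76.5]
force: [0.4, -0.4, -0.5]
finger_gap: 0.0153
grasp_force: 40.6
```

```bash
python3 - <<'E'
from h import *
st=sensors.get_state();print(st['ee_pos'],st['force'],rel(.5688,.1068,.0722,76.5))
E
```

```text
[0.56830638 0.1066299  0.10319925] [ 0.40617577 -0.38709906 -0.46223179] (array([ 0.3,  0.4, 31. ]), array([ 0.  ,  0.02, -0.01]))
```

Tip is 9 mm below the tab face with no side force, so it is entering cleanly.

>>> {"api": "play_rows", "payload": {
  "steps": [0, 0, 4, 0, 0, 0, 0, 0, 0, 8, 0, 0, 0, 0, 0, 0, 12, 0, 0, 0, 0, 0, 0, 16, 0, 0, 0, 0, 0, 0, 16, 0, 0, 0, 0]
}}

```text
clock: 24.62
ee_pos: [0.5682, 0.1065, 0.0866]
orientation: [-180.0, 0.0, 76.5]
force: [1.0, -2.7, -1.9]
finger_gap: 0.0153
grasp_force: 40.5
```

>>> {"api": "play_rows", "payload": {
  "steps": [0, 0, 3, 0, 0, 0, 0, 0, 0, 6, 0, 0, 0, 0, 0, 0, 9, 0, 0, 0, 0, 0, 0, 12, 0, 0, 0, 0, 0, 0, 12, 0, 0, 0, 0]
}}

```text
clock: 25.03
ee_pos: [0.5683, 0.1066, 0.0749]
orientation: [180.0, 0.0, 76.5]
force: [2.6, -1.7, -2.9]
finger_gap: 0.0155
grasp_force: 40.4
```

>>> {"api": "play_rows", "payload": {
  "steps": [0, 0, 1, 0, 0, 0, 0, 0, 0, 2, 0, 0, 0, 0, 0, 0, 3, 0, 0, 0, 0, 0, 0, 3, 0, 0, 0, 0, 0, 0, 3, 0, 0, 0, 0]
}}

```text
clock: 25.45
ee_pos: [0.5685, 0.1067, 0.0725]
orientation: [180.0, 0.0, 76.5]
force: [3.7, -3.7, 0.3]
finger_gap: 0.0154
grasp_force: 40.8
```

```bash
python3 - <<'E'
from h import *
st=sensors.get_state();print(st['ee_pos'],st['force'],rel(.5688,.1068,.0722,76.5))
E
```

```text
[0.56845537 0.10666601 0.07252248] [ 3.69609731 -3.7133618   0.26345965] (array([0.2, 0.3, 0.3]), array([ 0.02,  0.01, -0.01]))
```

>>> {"api": "play_rows", "payload": {
  "steps": [0, 0, 0, 0, 0, 0, 0.2, 0, 0, 0, 0, 0, 0, 0.4, 0, 0, 0, 0, 0, 0, 0.5, 0, 0, 0, 0, 0, 0, 0.5, 0, 0, -5, 0, 0, 0, 0.5]
}}

```text
clock: 25.87
ee_pos: [0.5674, 0.1068, 0.0768]
orientation: [-179.9, 0.0, 76.5]
force: [-0.4, 1.0, -0.5]
finger_gap: 0.0428
grasp_force: 0.0
```

>>> {"api": "play_rows", "payload": {
  "steps": [0, 0, -30, 0, 0, 0, 0.5, 0, 0, -70, 0, 0, 0, 0.5, 0, 0, -110, 0, 0, 0, 0.5, 0, 0, -150, 0, 0, 0, 0.5, 0, 0, -190, 0, 0, 0, 0.5]
}}

```text
clock: 26.28
ee_pos: [0.5676, 0.1068, 0.27]
orientation: [180.0, -0.0, 76.5]
force: [1.9, 0.0, -0.4]
finger_gap: 0.0425
grasp_force: 0.0
```

>>> {"api": "play_rows", "payload": {
  "steps": [0, 0, 0, 0, 0, 0, 0.5, 0, 0, 0, 0, 0, 0, 0.5]
}}

```text
clock: 26.45
ee_pos: [0.5693, 0.1071, 0.2705]
orientation: [179.7, -0.1, 76.5]
force: [0.4, -0.3, -0.2]
finger_gap: 0.0427
grasp_force: 0.0
```

```bash
python3 - <<'E'
from h import *
import pickle
s=wcam(); pickle.dump(s,open('w7.pkl','wb')); b=snap('top');a=snap('scene');pickle.dump((a,b),open('s7.pkl','wb'))
st=sensors.get_state();print(st['qpos'],st['orientation'],st['ee_pos'],rel(.4132,.3105,.27,170))
E
```

```text
[1.06442200e+01 1.85718392e+01 1.12549292e+01 8.27983424e+01
 2.28877649e-03 1.14145084e+02] [-1.79893895e+02  4.50552549e-02  7.64991753e+01] [0.56762614 0.10669431 0.26643065] (array([ 162.1, -197.7,   -3.3]), array([-1.20e-01, -5.00e-02, -9.35e+01]))
```

>>> {"api": "play_rows", "payload": {
  "steps": [20, -25, 0, 0, 0, 0, 0.5, 40, -50, 0, 0, 0, 0, 0.5, 60, -74, 0, 0, 0, 0, 0.5, 81, -99, 0, 0, 0, 0, 0.5]
}}

```text
clock: 26.93
ee_pos: [0.4894, 0.209, 0.2658]
orientation: [-179.9, 0.1, 76.4]
force: [0.7, -0.0, -0.1]
finger_gap: 0.0424
grasp_force: 0.0
```

>>> {"api": "play_rows", "payload": {
  "steps": [20, -25, 0, 0, 0, 0, 0.5, 40, -50, 0, 0, 0, 0, 0.5, 60, -74, 0, 0, 0, 0, 0.5, 81, -99, 0, 0, 0, 0, 0.5, 81, -99, 0, 0, 0, 0, 0.5]
}}

```text
clock: 27.35
ee_pos: [0.4101, 0.3135, 0.2661]
orientation: [-179.8, 0.1, 76.7]
force: [-0.8, 0.4, -0.4]
finger_gap: 0.0428
grasp_force: 0.0
```

>>> {"api": "play_rows", "payload": {
  "steps": [0, 0, 0, 0, 0, 0, 0.5, 0, 0, 0, 0, 0, 0, 0.5]
}}

```text
clock: 27.52
ee_pos: [0.4133, 0.3101, 0.2665]
orientation: [-179.9, 0.1, 76.5]
force: [-0.6, 0.3, -0.7]
finger_gap: 0.0429
grasp_force: 0.0
```

```bash
python3 - <<'E'
from h import *
import pickle
st=sensors.get_state(); print(st['ee_pos'],st['orientation'])
s=wcam(); pickle.dump(s,open('w8.pkl','wb')); a=snap('scene')
c=proj(s,[[.4132,.3105,.091]])[0]; print(c)
w7=pickle.load(open('w7.pkl','rb'))
r0,c0=int(c[1])-50,int(c[0])-50; print(r0,c0)
A=cv2.resize(s['img'][r0:r0+100,c0:c0+100],(500,500),interpolation=cv2.INTER_CUBIC)
p=proj(w7,[[.5692,.108,.1]])[0].astype(int)
B=cv2.resize(w7['img'][p[1]-40:p[1]+40,p[0]-40:p[0]+40],(300,300),interpolation=cv2.INTER_CUBIC)
C=cv2.resize(a['img'][160:310,230:380],(300,300),interpolation=cv2.INTER_CUBIC)
o=np.zeros((600,800,3),np.uint8);o[:500,:500]=A;o[:300,500:]=B;o[300:,500:]=C;cv2.imwrite('pics/w8.png',o[:,:,::-1])
E
```

```text
[0.41325129 0.31014992 0.26647105] [-1.79941237e+02  1.05491613e-01  7.65418778e+01]
[255.71177361 169.33160408]
119 205
```

View pics/w8.png

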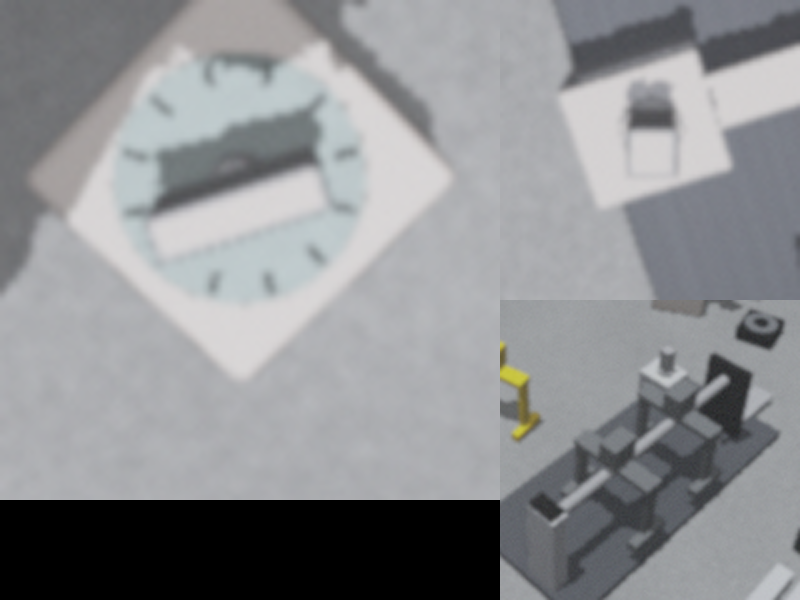

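Key top corners at crop (152,222), (318,166), (328,205), (165,260). The insets show the pin seated on the tab, both frames hanging level and apart, and the gate closed.

```bash
python3 - <<'E'
from h import *
import pickle
s=pickle.load(open('w8.pkl','rb'))
C=[ray(s,205+(x+.5)/5-.5,119+(y+.5)/5-.5,.091) for x,y in((152,222),(318,166),(328,205),(165,260))]
C=np.array(C); m=C.mean(0); d=(C[1]+C[2]-C[0]-C[3])/2; print(m,np.linalg.norm(d),np.linalg.norm((C[0]+C[1]-C[2]-C[3])/2)); ang=np.degrees(np.arctan2(d[1],d[0])); print('key x dir',ang)
print(rel(m[0],m[1],.27,76.5))
print(sensors.get_state()['qpos'])
E
```

```text
[0.41193861 0.32082455 0.091     ] 0.04119750195071296 0.009648421471727018
key x dir 5.483362485546415
(array([10.4, -4.6, -3.1]), array([-0.03,  0.07, -0.06]))
[ 3.68091215e+01  1.23798013e+01  2.73583052e+00  8.04291770e+01
 -1.77349367e-02  1.40372954e+02]
```

```bash
python3 - <<'E'
from h import *
import pickle
s=pickle.load(open('w8.pkl','rb'))
f=lambda x,y,z: np.round(ray(s,205+(x+.5)/5-.5,119+(y+.5)/5-.5,z),4)
print('dial',f(241,178,.047),'corners',[f(x,y,.045) for x,y in((28,182),(452,178),(241,382))])
print('key',f(241,213,.091))
a,b=pickle.load(open('s7.pkl','rb')); print('proj into top', proj(b,[[.412,.3208,.091]]), 'clicked 132,222.0')
E
```

```text
dial [0.4118 0.3214 0.047 ] corners [array([0.3557, 0.3333, 0.045 ]), array([0.4669, 0.3078, 0.045 ]), array([0.3981, 0.2647, 0.045 ])]
key [0.4121 0.3209 0.091 ]
proj into top [[127.76198774 221.24743132]] clicked 132,222.0
```

>>> {"api": "play_rows", "payload": {
  "steps": [0, 0, 0, 0, 0, -7, 0.5, 0, 0, 0, 0, 0, -14, 0.5, 0, 0, 0, 0, 0, -21, 0.5, 0, 0, 0, 0, 0, -28, 0.5, 0, 0, 0, 0, 0, -35, 0.5]
}}

```text
clock: 28.03
ee_pos: [0.4143, 0.3094, 0.2672]
orientation: [-180.0, 0.0, 111.7]
force: [-0.3, -0.3, -0.1]
finger_gap: 0.0424
grasp_force: 0.0
```

>>> {"api": "play_rows", "payload": {
  "steps": [0, 0, 0, 0, 0, -7, 0.5, 0, 0, 0, 0, 0, -14, 0.5, 0, 0, 0, 0, 0, -21, 0.5, 0, 0, 0, 0, 0, -28, 0.5, 0, 0, 0, 0, 0, -35, 0.5]
}}

```text
clock: 28.45
ee_pos: [0.4143, 0.3094, 0.2672]
orientation: [-180.0, -0.0, 146.7]
force: [0.0, 0.7, 0.4]
finger_gap: 0.0424
grasp_force: 0.0
```

>>> {"api": "play_rows", "payload": {
  "steps": [0, 0, 0, 0, 0, -7, 0.5, 0, 0, 0, 0, 0, -14, 0.5, 0, 0, 0, 0, 0, -21, 0.5, 0, 0, 0, 0, 0, -28, 0.5, 0, 0, 0, 0, 0, -35, 0.5]
}}

```text
clock: 28.87
ee_pos: [0.4143, 0.3094, 0.2672]
orientation: [-180.0, -0.0, -178.3]
force: [0.4, 0.4, 0.4]
finger_gap: 0.0427
grasp_force: 0.0
```

>>> {"api": "play_rows", "payload": {
  "steps": [0, 0, 0, 0, 0, -7, 0.5, 0, 0, 0, 0, 0, -14, 0.5, 0, 0, 0, 0, 0, -21, 0.5, 0, 0, 0, 0, 0, -28, 0.5, 0, 0, 0, 0, 0, -35, 0.5]
}}

```text
clock: 29.28
ee_pos: [0.4143, 0.3094, 0.2672]
orientation: [-180.0, -0.0, -143.3]
force: [-0.1, -0.3, -0.7]
finger_gap: 0.0423
grasp_force: 0.0
```

>>> {"api": "play_rows", "payload": {
  "steps": [0, 0, 0, 0, 0, -7, 0.5, 0, 0, 0, 0, 0, -14, 0.5, 0, 0, 0, 0, 0, -21, 0.5, 0, 0, 0, 0, 0, -28, 0.5, 0, 0, 0, 0, 0, -35, 0.5]
}}

```text
clock: 29.7
ee_pos: [0.4143, 0.3094, 0.2672]
orientation: [180.0, -0.0, -108.3]
force: [-0.3, 0.2, 0.0]
finger_gap: 0.0426
grasp_force: 0.0
```

>>> {"api": "play_rows", "payload": {
  "steps": [0, 0, 0, 0, 0, -7, 0.5, 0, 0, 0, 0, 0, -14, 0.5, 0, 0, 0, 0, 0, -21, 0.5, 0, 0, 0, 0, 0, -28, 0.5, 0, 0, 0, 0, 0, -35, 0.5]
}}

```text
clock: 30.12
ee_pos: [0.4144, 0.3094, 0.2672]
orientation: [180.0, -0.0, -73.3]
force: [-0.3, -0.3, -0.7]
finger_gap: 0.0424
grasp_force: 0.0
```

>>> {"api": "play_rows", "payload": {
  "steps": [0, 0, 0, 0, 0, -7, 0.5, 0, 0, 0, 0, 0, -14, 0.5, 0, 0, 0, 0, 0, -21, 0.5, 0, 0, 0, 0, 0, -28, 0.5, 0, 0, 0, 0, 0, -35, 0.5]
}}

```text
clock: 30.53
ee_pos: [0.4143, 0.3094, 0.2672]
orientation: [180.0, -0.0, -38.3]
force: [0.2, 0.1, 0.2]
finger_gap: 0.0422
grasp_force: 0.0
```

>>> {"api": "play_rows", "payload": {
  "steps": [0, 0, 0, 0, 0, -7, 0.5, 0, 0, 0, 0, 0, -14, 0.5, 0, 0, 0, 0, 0, -21, 0.5, 0, 0, 0, 0, 0, -28, 0.5, 0, 0, 0, 0, 0, -35, 0.5]
}}

```text
clock: 30.95
ee_pos: [0.4143, 0.3094, 0.2672]
orientation: [180.0, 0.0, -3.3]
force: [0.1, 0.7, -0.5]
finger_gap: 0.0426
grasp_force: 0.0
```

>>> {"api": "play_rows", "payload": {
  "steps": [0, 0, 0, 0, 0, -5, 0.5, 0, 0, 0, 0, 0, -9, 0.5, 0, 0, 0, 0, 0, -9, 0.5]
}}

```text
clock: 31.2
ee_pos: [0.4143, 0.3095, 0.2672]
orientation: [180.0, 0.0, 5.6]
force: [0.5, 0.3, -0.8]
finger_gap: 0.0426
grasp_force: 0.0
```

```bash
python3 - <<'E'
from h import *
import pickle
st=sensors.get_state(); print(st['qpos'],st['orientation'],st['ee_pos'],rel(.412,.321,.063,5.5))
s=wcam(); pickle.dump(s,open('w9.pkl','wb')); c=proj(s,[[.412,.321,.091]])[0]; print(c)
# key top: bright region near c
u,v=c.astype(int); g=cv2.cvtColor(s['img'],cv2.COLOR_RGB2HSV); h=g[v-45:v+45,u-45:u+45]
w=((h[...,1]<12)&(h[...,2]>195)).astype(np.uint8)
n,l,stt,cen=cv2.connectedComponentsWithStats(w)
for i in range(1,n):
    if stt[i,4]>60: r=cv2.minAreaRect(np.argwhere(l==i)[:,::-1].astype(np.float32)); print(stt[i,4],r,cen[i]+[u-45,v-45],ray(s,*(cen[i]+[u-45,v-45]),.091))
E
```

```text
[ 3.67641702e+01  1.23604213e+01  2.76333772e+00  8.04341110e+01
 -1.03349206e-02 -1.48794874e+02] [1.79974998e+02 2.13267266e-02 5.55904260e+00] [0.41429178 0.30945689 0.26722828] (array([ -1.1, -11.8, 204.2]), array([0.03, 0.02, 0.06]))
[245.78500185 169.86086783]
1269 ((51.71954345703125, 35.27903747558594), (61.04865264892578, 51.20209503173828), 64.79888153076172) [260.41607565 160.30811663] [0.42525297 0.30475634 0.091     ]
```

```bash
python3 - <<'E'
import pickle,cv2,numpy as np
s=pickle.load(open('w9.pkl','rb')); h=cv2.cvtColor(s['img'],cv2.COLOR_RGB2HSV)
print('cols 215..279')
for r in range(145,196,2): print(r,''.join('#' if h[r,c,2]<130 else ('.' if h[r,c,1]>18 else 'W') for c in range(215,280)))
E
```

```text
cols 215..279
145 WWWWWWWWWWWWWWWWW#########.##WW#####W#.WWWWWWWWWWWWWWWWWWWWWWWWWW
147 WWWWWWWWWWWWWWW##W#######.#W#####.W..WW.WWWWWWWWWWWWWWWWWWWWWWWWW
149 WWWWWWWWWWWWW######WW###.#############WWWWWWWWWWWWWWWWWWWWWWWWWWW
151 WWWWWWWWWWW########.###################..WWWWWWWWWWWWWWWWWWWWWWWW
153 WWWWWWWWWWW##################WW########W.WWWWWWWWWWWWWWWWWWWWWWWW
155 WWWWWWWWWW################WWWWWWWWWW##WW.WWWWWWWWWWWWWWWWWWWWWWWW
157 WWWWWWWWW####W############WWWWWWWWWWWWWWWWWWWWWWWWWWWWWWWWWWWWWWW
159 WWWWWWWWW###WWW...WW.WWW##WWWWWWWWWWWWWWWWWWWWWWWWWWWWWWWWWWWWWWW
161 WWWWWWWWW###WWWWW.WW..W..WWWWWWWWWWWWWWWWWWWWWWWWWWWWWWWWWWWWWWWW
163 WWWWWWWWWW.WWWWWWWWWWWW.W#WWWWWWWWWWWWWWWWWWWWWWWWWWWWWWWWWWWWWWW
165 WWWWWWWWWWWWWWWWWWWWWWW..WWWWWWWWWWWWWWWWWWWWWWWWWWWWWWWWWWWWWWWW
167 #WWWWWWWWWWWWWWWWWWWWW..#WWWWWWWWWWWWWWWWWWWWWWWWWWWWWWWWWWWWWWWW
169 ##WWWWWWWWWWWWWWWWWWWWWWWWWWWWWWWWWWWWWWWWWWWWWWWWWWWWWWWWWWWWWWW
171 ###WWWWWWWWWWWWWWWWWW..##WWWWWWWWWWWWWWWWWWWWWWWWWWWWWWWWWWWWWWWW
173 ####WWWWWWWWWWWWWWWWWWW##WWWWWWWWWWWWWWWWWWWWWWWWWWWWWWWWWWWWWWWW
175 #####WWWWWWWWWWWWWWWW.W##WWWWWWWWWWWWWWWWWWWWWWWWWWWWWWWWWWWWWWWW
177 ######WWWWWWWWWWWWWWWWW.WWWWWWWWWWWWWWWWWWWWWWWWWWWWWWWWWWWWWWWWW
179 #######WWWWWWWWWWWWWWWWWWWWWWWWWWWWWWWWWWWWWWWWWWWWWWWWWWWWWWWWWW
181 #########WWWWWWWWWWWW.WWWWWWWWWWWWWWWWWWWWWWWWWWWWWWWWWWWWWWWWWWW
183 ##########WWWWWWWWWWWWWWWWWWWWWWWWWWWWWWWWWWWWWWWWWWWWWWWWWWWWWWW
185 ##########WWWWWWWWWWWWWWWWWWWWWWWWWWWWWWWWWWWWWWWWWWWWWWWWWWWWWWW
187 ############WWWWWWWWWWWWWWWWWWWWWWWWWWWWWWWWWWWWWWWWWWWWWWWWWWWWW
189 #############WWWWWWWWWWWWWWWWWWWWWWWWWWWWWWWWWWWWWWWWWWWWWWWWWWWW
191 ##############WWWWWWWWWWWWWWWWWWWWWWWWWWWWWWWWWWWWWWWWWWWWWWWWWWW
193 ###############WWWWWWWWWWWWWWWWWWWWWWWWWWWWWWWWWWWWWWWWWWWWWWWWWW
195 ################WWWWWWWWWWWWWWWWWWWWWWWWWWWWWWWWWWWWWWWWWWWWWWWWW
```

```bash
python3 - <<'E'
import pickle,cv2,numpy as np
s=pickle.load(open('w9.pkl','rb')); im=s['img'].astype(int); d=cv2.blur((im[...,2]-im[...,0]).astype(np.float32),(3,3)); g=im.mean(2)
for r in range(138,204,3): print(r,''.join('#' if g[r,c]<110 else ('.' if d[r,c]>4 else ('o' if g[r,c]>205 else '-')) for c in range(205,290)))
E
```

```text
138 ----------.------------------ooooooo----...--------oooooooooooooo---.................
141 ------------#-------------------...........##..........-oooooooooo---................
144 ---------------------------....###.........................ooooooooo---..............
147 ------------------------......................................-oooooo---.............
150 ----------------------.#..............#########.................oooooo----...........
153 --------------------..............................................oooooo---..........
156 -------------------................................................oooooo----........
159 -------------------................................................oooooooo---.......
162 ------------------..................................................oooooooo---......
165 ----.-----------oo........................-----....................oooooooooo----....
168 ------.-----------.....................----oo-.....................oooooooooooo---...
171 -------------------....................oooooo.....................ooooooooooooooo--..
174 ----------------
[... 179 characters left out ...]
-----------.............ooooo................ooooooooooooo------......
183 -----------------------------...........................ooooooooooo-----.............
186 .----..----...------------------oooo....ooooo-....oooooooooo------...................
189 -----------.-----------------------ooooooooooooooooooo-----..........................
192 -.------------...--------------------ooooooooooo-----................................
195 ..----------...------------------------o-------......................................
198 -..--...---.-.-.----------------------------.........................................
201 ..-------.--------------------------------------.....................................
```

The key is confirmed from the second viewpoint, within 2 mm. I'll descend and grip it.

>>> {"api": "play_rows", "payload": {
  "steps": [-1, -10.8, 40, 0, 0, 0, 0.5, -1, -10.8, 80, 0, 0, 0, 0.5, -1, -10.8, 115, 0, 0, 0, 0.5, -1, -10.8, 145, 0, 0, 0, 0.5, -1, -10.8, 165, 0, 0, 0, 0.5]
}}

```text
clock: 31.67
ee_pos: [0.4106, 0.3196, 0.0994]
orientation: [179.9, 0.2, 5.3]
force: [0.2, 0.0, -0.2]
finger_gap: 0.0425
grasp_force: 0.0
```

>>> {"api": "play_rows", "payload": {
  "steps": [0, 0, 12, 0, 0, 0, 0.5, 0, 0, 24, 0, 0, 0, 0.5, 0, 0, 37, 0, 0, 0, 0.5, 0, 0, 37, 0, 0, 0, 0.5, 0, 0, 37, 0, 0, 0, 0.5]
}}

```text
clock: 32.08
ee_pos: [0.4115, 0.3205, 0.0651]
orientation: [179.9, 0.1, 5.3]
force: [0.9, 0.0, 0.7]
finger_gap: 0.0428
grasp_force: 0.0
```

>>> {"api": "play_rows", "payload": {
  "steps": [0, 0, 0, 0, 0, 0, 0, 0, 0, 0, 0, 0, 0, 0, 0, 0, 0, 0, 0, 0, 0, 0, 0, 0, 0, 0, 0, 0, 0, 0, 0, 0, 0, 0, 0],
  "newtons": 40
}}

```text
clock: 32.5
ee_pos: [0.4122, 0.3204, 0.0665]
orientation: [179.9, -0.1, 5.4]
force: [1.2, -6.3, 4.6]
finger_gap: 0.0112
grasp_force: 40.5
```

>>> {"api": "play_rows", "payload": {
  "steps": [0, 0, 0, 0, 0, 0, 0, 0, 0, 0, 0, 0, 0, 0, 0, 0, 0, 0, 0, 0, 0]
}}

```text
clock: 32.75
ee_pos: [0.4123, 0.3204, 0.0665]
orientation: [179.9, -0.1, 5.4]
force: [2.1, -6.1, 3.9]
finger_gap: 0.0118
grasp_force: 40.5
```

```bash
python3 - <<'E'
from h import *
st=sensors.get_state(); print(st['ee_pos'],st['force'],st['ft_torque'],st['qpos'])
E
```

```text
[0.41227128 0.32037254 0.06654544] [ 2.14619143 -6.12367975  3.94912791] [-1.09443    -0.28234727  0.00372377] [ 3.79233465e+01  1.96630602e+01 -1.79448079e+01  5.23429803e+01
 -1.24008216e-01 -1.47500775e+02]
```

>>> {"api": "play_rows", "payload": {
  "steps": [0, 1, 0, 0, 0, 7, 0, 0, 1, 0, 0, 0, 14, 0, 0, 1, 0, 0, 0, 21, 0, 0, 1, 0, 0, 0, 28, 0, 0, 1, 0, 0, 0, 35, 0]
}}

```text
clock: 33.17
ee_pos: [0.4122, 0.3199, 0.0665]
orientation: [-180.0, -0.1, -29.9]
force: [0.6, -3.2, 4.0]
finger_gap: 0.0113
grasp_force: 40.4
```

```bash
python3 - <<'E'
from h import *
st=sensors.get_state(); print(st['ee_pos'],st['force'],st['ft_torque'],st['qpos'])
E
```

```text
[0.41224367 0.31992168 0.06652804] [ 0.63597466 -3.18092161  3.9691327 ] [-0.7178987  -0.10866124  0.08538882] [ 3.78541011e+01  1.96246607e+01 -1.80086346e+01  5.22967586e+01
 -6.94826057e-02 -1.12262885e+02]
```

>>> {"api": "play_rows", "payload": {
  "steps": [0, 0, 0, 0, 0, 7, 0, 0, 0, 0, 0, 0, 14, 0, 0, 0, 0, 0, 0, 21, 0, 0, 0, 0, 0, 0, 28, 0, 0, 0, 0, 0, 0, 35, 0]
}}

```text
clock: 33.58
ee_pos: [0.412, 0.3196, 0.0665]
orientation: [-179.9, -0.1, -64.9]
force: [-0.1, -4.3, 6.3]
finger_gap: 0.0111
grasp_force: 40.6
```

>>> {"api": "play_rows", "payload": {
  "steps": [0, 0, 0, 0, 0, 7, 0, 0, 0, 0, 0, 0, 14, 0, 0, 0, 0, 0, 0, 21, 0, 0, 0, 0, 0, 0, 28, 0, 0, 0, 0, 0, 0, 35, 0]
}}

```text
clock: 34.0
ee_pos: [0.4117, 0.3195, 0.0665]
orientation: [-179.9, -0.0, -99.9]
force: [-2.0, -4.5, 7.4]
finger_gap: 0.0114
grasp_force: 40.8
```

>>> {"api": "play_rows", "payload": {
  "steps": [0, 0, 0, 0, 0, 7, 0, 0, 0, 0, 0, 0, 14, 0, 0, 0, 0, 0, 0, 21, 0, 0, 0, 0, 0, 0, 28, 0, 0, 0, 0, 0, 0, 35, 0]
}}

```text
clock: 34.42
ee_pos: [0.4113, 0.3196, 0.0665]
orientation: [-180.0, -0.0, -134.9]
force: [-3.3, -4.2, 7.5]
finger_gap: 0.0112
grasp_force: 40.9
```

>>> {"api": "play_rows", "payload": {
  "steps": [0, 0, 0, 0, 0, 7, 0, 0, 0, 0, 0, 0, 14, 0, 0, 0, 0, 0, 0, 21, 0, 0, 0, 0, 0, 0, 28, 0, 0, 0, 0, 0, 0, 35, 0]
}}

```text
clock: 34.83
ee_pos: [0.4111, 0.3199, 0.0665]
orientation: [180.0, -0.0, -169.9]
force: [-5.3, -1.5, 7.5]
finger_gap: 0.011
grasp_force: 40.9
```

>>> {"api": "play_rows", "payload": {
  "steps": [0, 0, 0, 0, 0, 7, 0, 0, 0, 0, 0, 0, 14, 0, 0, 0, 0, 0, 0, 21, 0, 0, 0, 0, 0, 0, 28, 0, 0, 0, 0, 0, 0, 35, 0]
}}

```text
clock: 35.25
ee_pos: [0.4111, 0.3203, 0.0665]
orientation: [180.0, -0.0, 155.2]
force: [-4.2, -0.2, 7.2]
finger_gap: 0.0114
grasp_force: 40.7
```

>>> {"api": "play_rows", "payload": {
  "steps": [0, 0, 0, 0, 0, 7, 0, 0, 0, 0, 0, 0, 14, 0, 0, 0, 0, 0, 0, 21, 0, 0, 0, 0, 0, 0, 28, 0, 0, 0, 0, 0, 0, 35, 0]
}}

```text
clock: 35.67
ee_pos: [0.4113, 0.3206, 0.0665]
orientation: [180.0, -0.1, 120.2]
force: [-4.0, 0.4, 6.8]
finger_gap: 0.0116
grasp_force: 48.4
```

```bash
python3 - <<'E'
from h import *
st=sensors.get_state(); print(st['ee_pos'],st['force'],st['ft_torque'],st['qpos'])
E
```

```text
[0.41129413 0.32063023 0.06653152] [-3.99724799  0.43854481  6.81390384] [0.15251967 0.87633771 1.07850798] [ 3.79015382e+01  1.96178610e+01 -1.80187529e+01  5.23239809e+01
  6.31811501e-02  9.77237842e+01]
```

>>> {"api": "play_rows", "payload": {
  "steps": [0, 0, 0, 0, 0, 2, 0, 0, 0, 0, 0, 0, 4, 0, 0, 0, 0, 0, 0, 6, 0, 0, 0, 0, 0, 0, 6, 0, 0, 0, 0, 0, 0, 6, 0]
}}

```text
clock: 36.08
ee_pos: [0.4113, 0.3207, 0.0667]
orientation: [180.0, -0.0, 114.7]
force: [-3.3, -1.6, 6.9]
finger_gap: 0.0117
grasp_force: 90.6
```

```bash
python3 - <<'E'
from h import *
st=sensors.get_state(); print(st['force'],st['ft_torque'],st['qpos'][5],st['finger_gap'])
E
```

```text
[-3.34674558 -1.62775298  6.87924811] [-0.16043764  0.77355975  2.44234962] 103.22890543385519 0.011714496539910092
```

Hard stop confirmed (2.4 N m against about 0.1 N m while winding). I'll release and withdraw.

>>> {"api": "play_rows", "payload": {
  "steps": [0, 0, 0, 0, 0, -4, 0, 0, 0, 0, 0, 0, -5, 0, 0, 0, 0, 0, 0, -5, 0.2, 0, 0, 0, 0, 0, -5, 0.5, 0, 0, 0, 0, 0, -5, 0.5]
}}

```text
clock: 36.5
ee_pos: [0.4119, 0.3203, 0.0658]
orientation: [180.0, 0.0, 119.4]
force: [0.4, 0.2, 0.2]
finger_gap: 0.0403
grasp_force: 0.0
```

>>> {"api": "play_rows", "payload": {
  "steps": [0, 0, 0, 0, 0, 0, 0.5, 0, 0, -20, 0, 0, 0, 0.5, 0, 0, -60, 0, 0, 0, 0.5, 0, 0, -100, 0, 0, 0, 0.5, 0, 0, -140, 0, 0, 0, 0.5]
}}

```text
clock: 36.92
ee_pos: [0.4112, 0.3197, 0.207]
orientation: [-179.9, 0.0, 119.5]
force: [1.1, 0.8, 0.2]
finger_gap: 0.0427
grasp_force: 0.0
```

>>> {"api": "play_rows", "payload": {
  "steps": [0, 0, -30, 0, 0, 0, 0.5, 0, 0, -60, 0, 0, 0, 0.5, 0, 0, -60, 0, 0, 0, 0.5, 0, 0, -60, 0, 0, 0, 0.5]
}}

```text
clock: 37.25
ee_pos: [0.4124, 0.3207, 0.267]
orientation: [179.8, -0.0, 119.5]
force: [0.4, -0.3, -0.7]
finger_gap: 0.0424
grasp_force: 0.0
```

```bash
python3 - <<'E'
from h import *
import pickle
st=sensors.get_state(); print(st['ee_pos'],st['orientation'],st['force'])
s=wcam(); a2=snap('scene'); a,_=pickle.load(open('s7.pkl','rb'))
# frames/rack region unchanged since all were seated?
d=np.abs(cv2.GaussianBlur(a2['img'],(5,5),0).astype(int)-cv2.GaussianBlur(a['img'],(5,5),0)).max(2)
R=d[170:300,240:365]; print('rack diff max',R.max(),(R>40).sum())
im=s['img'].astype(int); b=cv2.blur((im[...,2]-im[...,0]).astype(np.float32),(3,3)); g=im.mean(2)
u,v=proj(s,[[.412,.321,.091]])[0].astype(int); print(u,v)
for r in range(v-27,v+28,3): print(r,''.join('#' if g[r,c]<110 else ('.' if b[r,c]>4 else ('o' if g[r,c]>205 else '-')) for c in range(u-38,u+38)))
E
```

```text
[0.41243454 0.32066873 0.26699131] [ 1.79806111e+02 -2.27364047e-02  1.19464317e+02] [ 0.36379484 -0.33474815 -0.71590519]
rack diff max 62 1377
254 169
142 ....------------------........................##......-----------------.....
145 ....---------------......................#...............--------------.....
148 ....-------------..................#########...............------------.....
151 .....----------....................########..................----------.....
154 .....---------...................--------.....................---------.....
157 .....--------....................---------.....................--------.....
160 .....--------....................----------.#..................--------.....
163 ......-------....................----------....................--------.....
166 ......--------....................--------.....................---------....
169 ......--------....................--------....................---------.....
172 ......---------...................--------...................-----------....
175 ....-------------.................-------..................-------------....
178 .......------------................------................--------------.....
181 .......----------------............------.............-----------------.....
184 .......---------------------.......------.......-----------------------.....
187 ........---------------------------------------------------------------.....
190 ........--------------------------------------------------------------......
193 ..........-------------.....................................................
196 ............................................................................
```

```bash
python3 - <<'E'
from h import *
a=snap('scene'); C=cv2.resize(a['img'][160:310,230:380],(300,300),interpolation=cv2.INTER_CUBIC)
o=cv2.imread('pics/w8.png')[300:,500:,::-1]
d=np.abs(cv2.GaussianBlur(C,(7,7),0).astype(int)-cv2.GaussianBlur(o,(7,7),0)).max(2); m=d>25
print(d.max(),m.sum()); ys,xs=np.nonzero(m); print((xs.min(),xs.max(),ys.min(),ys.max()) if len(xs) else '')
for r in range(0,300,12): print(''.join('#' if m[r:r+12,c:c+6].any() else '.' for c in range(0,300,6)))
E
```

```text
62 225
(np.int64(210), np.int64(240), np.int64(0), np.int64(10))
...................................######.........
..................................................
..................................................
..................................................
..................................................
..................................................
..................................................
..................................................
..................................................
..................................................
..................................................
..................................................
..................................................
..................................................
..................................................
..................................................
..................................................
..................................................
..................................................
..................................................
..................................................
..................................................
..................................................
..................................................
..................................................
```

```bash
python3 -c "
from plant import ticket
print(ticket.hand_in())"
```

```text
the job is handed in; nothing more can be done
None
```

The job is handed in, and no verdict came back: two grey frames hang apart on the bar (I found no others), the gate is home with the pin seated, and the key is wound to a hard stop. The key turned only about 246° of the 269° range, so I am assuming it started partly wound.

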